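# Level the rocking griddle at the snack stall

### The job

The small griddle on the stall counter rocks, because its far-left foot (over the terracotta tile) is too short. Push the black-knobbed yellow crank above that foot round clockwise, to screw the foot out just until the griddle stands firm on all four feet and no further; let go, then swing the red locking lever fully home against its stop, towards the right. Leave the griddle where it stands and don't shove the other things about.

Things in the scene. Friction and masses are not known exactly. Their poses are not given: they have to be found in the camera images.
- griddle: steel countertop griddle, 6 kg, loose: body 240 (its x) x 250 (its y), four feet on dark lugs at x +-90, y +-150, dark plate at height 98 (rim 105). Origin: centre of its underside, in the plane of the three fixed feet; -x side faces the robot ('near'), +y is the robot's left. Its weight lies towards the near-right foot: it rests on the other three feet while the far-left foot hangs clear
- crank (a joint): angle of the yellow crank, rad; grows clockwise seen from above. Clockwise lengthens the far-left foot, 6 mm per full turn (0.955 mm per rad). The zero is arbitrary and the value at which the griddle is firm differs each time: about 1 to 2.2 turns clockwise from the start. Stiff (0.15 N m, 2.5 N at the knob); stays where left; no end stop in that range
- crank_axis (a point): point on the crank's vertical axis (fixed to the griddle at its x +90, y +150), at height 160 above the griddle's underside
- crank_knob (a point): top centre of the black crank knob with a yellow cap: upright cylinder, 20 dia, 60 from the axis, standing 38 above the flat yellow crank arm (arm 20 wide, top face 140 above the counter, knob top 178). Push it sideways with the closed fingers; nothing of the griddle reaches above 145 near its path
- tip_far_left (a point): bottom point of the adjustable far-left foot (rubber ball, 32 dia, on a brass screw); at the start it hangs 6 to 13 above the tile; it must just stand on it
- tip_near_left (a point): bottom point of the griddle's near-left foot (rubber ball, 32 dia, fixed length). When that foot stands on the counter this point is at height 0; when the griddle is tipped off it, it is higher by the gap. Hangs clear (near-left or far-right) by as much as the far-left foot is too long
- tip_far_right (a point): bottom point of the griddle's far-right foot (rubber ball, 32 dia, fixed length). When that foot stands on the counter this point is at height 0; when the griddle is tipped off it, it is higher by the gap. Hangs clear (near-left or far-right) by as much as the far-left foot is too long
- tip_near_right (a point): bottom point of the griddle's near-right foot (rubber ball, 32 dia, fixed length). When that foot stands on the counter this point is at height 0; when the griddle is tipped off it, it is higher by the gap.
- tile: terracotta tile 100 x 100 x 12 let into the counter under the far-left foot, fixed; its top stands 3 to 6 above the counter. Origin at the centre of its underside, its top 12 above that
- lock (a joint): angle of the red locking lever, rad. 0 to 0.3 at the start (open: it sticks out away from the robot); grows clockwise seen from above, the knob going to the robot's right and then towards it; home against its stop at 1.4, when it lies along the griddle's far edge. Stiff (0.12 N m, 1.5 N at the knob), stays where left; it does not move the foot
- lock_axis (a point): point on the lever's vertical pivot (griddle x +95, y +20), 130 above the griddle's underside
- lock_knob (a point): top centre of the lever's upright red knob: cylinder 22 dia, 80 from the pivot, top 157 above the griddle's underside, standing 36 above the red arm (arm top at 121). Push it sideways with the closed fingers
- press: flat grill press with a wooden handle, 120 x 70 x 40, loose on the griddle plate; leave it there
- basket: pink basket of snack boxes, 200 x 260 x 100; bystander, origin at its underside centre
- red_sauce: red squeeze bottle, 60 dia x 170 tall; bystander, origin at its underside centre
- yellow_sauce: yellow squeeze bottle, 60 dia x 170 tall; bystander, origin at its underside centre
- jar: amber jar with pink cap, 80 dia x 100; bystander, origin at its underside centre
- cup: steel cup, 76 dia x 100; bystander, origin at its underside centre
- turner: spatula lying flat, 240 long; bystander, origin at its underside centre

How it is judged:
By the outcome, as a careful person would: the job done as asked, in the order asked, and still so for the second after the job is handed in, with the robot touching nothing.
It also fails if it takes over 67 s, if anything falls off the work surface, if the arm or the gripper's body presses on something with over 40 N, if the wrist force passes 120 N, or if a joint passes its speed limit or range.

### The arm

A 6-joint arm with a two-finger parallel gripper is mounted at the origin on the work surface. World frame = base frame: x ahead of the robot, y to its left, z up, the work surface at z = 0. Lengths are in m, angles in rad, forces in N, time in s.
With the tool pointing down it reaches from about 0.15 to 0.775 m from the base axis. Payload 6.1 kg.
Tool frame: the origin (TCP) lies at the very end of the fingers, on their centre line; the grasp point (between the pads) lies 19 mm behind it; x points along the fingers, y is the direction in which the jaws open and shut, and the axes are right-handed (so a half turn about x gives the same grasp; the last joint's range is limited). The gripper opens to 85 mm and grips with 20 to 120 N. Pads are 22 mm wide; open, the fingers measure 114 mm over their backs; the gripper's body (76 mm by 85 mm) begins 54 mm behind the grasp point. The pads swing forward as they close: fully open they stand 13 mm farther back than shut.
Start: joints at [-1.228, 0.126, -0.04, 1.405, 0, 1.571], TCP at [0.176, -0.494, 0.231] pointing down, gripper open.
Joint ranges: [-2.72, 2.72], [-0.95, 1.95], [-1.27, 1.35], [-1.78, 2.02], [-1.46, 1.47], [-3.14, 3.14]. Speed limits (rad/s): [2.39, 2.39, 3.01, 3.14, 3.14, 3.14].

### API

Orientations are given as a unit quaternion [x, y, z, w].
In Python, from cell import robot, read_camera, order gives the robot as it stands.
- The arm moves only by the tool servo_tool, never from a script. Its argument "moves" is one flat list of numbers, 7 for each row, row after row: the shift along the tool's x, y, z in cm, then the turn, a rotation vector about the tool's x, y, z in rad, then the opening, from 0 (shut) to 1 (fully open). In form: [tx, ty, tz, rx, ry, rz, gripper, tx, ty, tz, rx, ry, rz, gripper, ...]. A call has 1 to 5 rows; each row shifts and turns the pose as measured when the row begins, along the tool's axes as they then stand; what a row does not reach is not made up. A row lasts 1/12 s, in which the tool goes at most 41.7 mm and 7.16 degrees, less where a joint would pass 70% of its speed; a pose out of reach is approached as far as the arm can. A call is refused whole if a number of a shift passes 4.17 or a number of a turn 0.125, either way. A call with a gripper value outside its range is refused whole. The fingers move at their own pace and stop on an object; "newtons" is the grip in N (left out, the last holds). Time passes only in rows, so rows that do not move let the fingers close. It gives the time, the measured TCP pose, the force and the opening at its end, in the units of the state.
- robot.observe(): the state, without advancing time (a new reading comes with each control period).
- read_camera(name): name is "side" or "top"; returns a dict with "pixels" (400x640x3 uint8, red, green, blue), "vfov" (degrees; the focal length in pixels is half the picture's height over the tangent of half this angle, whatever the lens; pixels are square), "cx", "cy" (the principal point, pixels), "position" and "orientation" of the camera in the world. Camera axes: x right, y up, looking along -z (the intrinsics and any distortion apply to the point x, -y, -z); pixel columns grow to the right and rows downward; lengths in m; the calibration is good to about 2 mm. A picture is of the moment at which its call begins. There is no depth.
- order.sign_off(): hands the job in, once; it reports no verdict.
The state is a dict: "time": time; "joints": joint angles; "qd": joint speeds; "joint_efforts": joint torques, N m; "position": TCP position; "eef_rot": TCP orientation; "contact_force": force on the tool from outside, world axes, zero at the start; "wrist_torque": the same for the moment, N m; "opening": finger opening in m.
Only numpy, scipy, OpenCV 4.12 (cv2) and the standard library are available. Lean on these libraries where they do the work, as an engineer would, in place of code of your own. Each camera call takes 0.05 s, during which the arm holds its last target. There are 200 camera calls.

## Working session

There is one attempt and no reset: what is moved stays moved. The work goes in short steps, Python scripts to look and compute and a tool call to move; the robot and the scene stay as the last step left them, time stands still between calls to the robot, and variables do not carry over. Pictures are saved under pics/ and viewed, about 8 in all and at most 12, crops included, and the job is handed in when it is done.

Besides the shell and the picture viewer there is one more tool, called after "Call:" as name(argument=value, ...), one argument or row to a line, values as JSON. servo_tool: Moves the arm, as the interface text tells. Its arguments: {"type":"object","properties":{"moves":{"type":"array"},"newtons":{"type":"number"}},"required":["moves"]}

```bash
ls; mkdir -p pics
cat > h.py <<'E'
import numpy as np, cv2
from cell import robot, read_camera, order
from scipy.spatial.transform import Rotation as R
def ray(c,u,v):
    f=200/np.tan(np.radians(c['vfov'])/2)
    d=R.from_quat(c['orientation']).apply([(u-c['cx'])/f,-(v-c['cy'])/f,-1]); return np.array(c['position']),d/np.linalg.norm(d)
def onz(c,u,v,z):
    p,d=ray(c,u,v); return p+d*(z-p[2])/d[2]
def tri(c1,a,c2,b):
    p,d=ray(c1,*a);q,e=ray(c2,*b)
    s=np.linalg.lstsq(np.c_[d,-e],q-p,rcond=None)[0]; x,y=p+s[0]*d,q+s[1]*e
    return (x+y)/2,np.linalg.norm(x-y)
def proj(c,P):
    f=200/np.tan(np.radians(c['vfov'])/2)
    x=R.from_quat(c['orientation']).inv().apply(np.array(P)-c['position']); return np.array([c['cx']-f*x[0]/x[2],c['cy']+f*x[1]/x[2]])
def save(c,n,box=None,s=1):
    im=c['pixels'][...,::-1]
    if box: im=im[box[1]:box[3],box[0]:box[2]]
    cv2.imwrite('pics/'+n,cv2.resize(im,None,fx=s,fy=s,interpolation=cv2.INTER_CUBIC))
E
python3 - <<'E'
from h import *
for n in ('side','top'):
    c=read_camera(n); save(c,n+'0.png'); print({k:v for k,v in c.items() if k!='pixels'})
print(robot.observe())
E
```

```text
pics
{'vfov': 51.627102350357156, 'cx': 322.0269305963273, 'cy': 203.69699971349849, 'position': array([-0.28370763,  0.79152941,  0.98088779]), 'orientation': array([-0.16480895,  0.41519564,  0.82999219, -0.3340113 ])}
{'vfov': 49.05600737781096, 'cx': 313.1229325583476, 'cy': 204.20783539165603, 'position': array([ 0.42058772, -0.06739992,  1.49135734]), 'orientation': array([ 0.03195483, -0.02564786, -0.6978364 ,  0.71508421])}
{'time': 0.1, 'joints': array([-1.22799597e+00,  1.26303727e-01, -4.04947308e-02,  1.40540500e+00,
        3.89296050e-05,  1.57078750e+00]), 'qd': array([ 0.00088204, -0.00261079,  0.00428578, -0.00040191,  0.00106436,
        0.00085864]), 'joint_efforts': array([-1.58197880e-03, -4.36903203e+01,  3.53605735e+01,  1.37202177e-02,
       -5.24178017e-05,  1.86854231e-05]), 'position': array([ 0.17635346, -0.49410425,  0.23062034]), 'eef_rot': array([-0.69667349, -0.12110126,  0.69681607, -0.12011615]), 'contact_force': array([ 0.96719397,  0.0897016 , -0.74898202]), 'wrist_torque': array([-0.02276492, -0.05653861, -0.0234012 ]), 'opening': 0.08573864334432676}
```

View pics/side0.png

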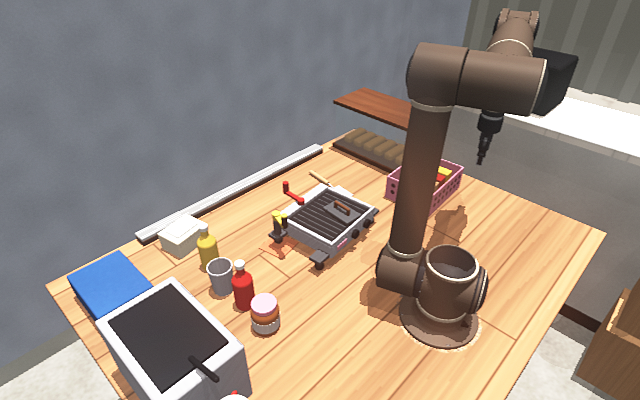

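View pics/top0.png

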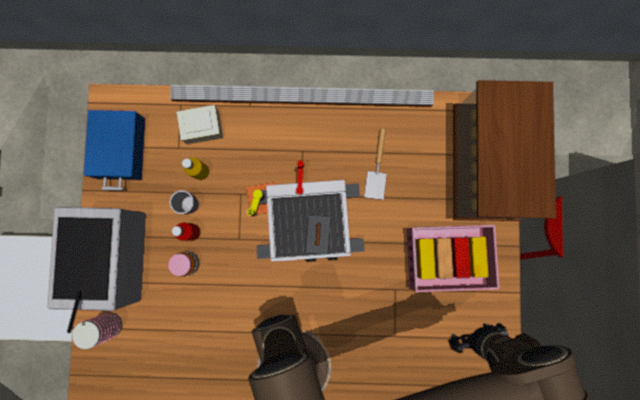

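The side view shows the griddle around (325,220), with the crank at (279,220) and the red lever at (290,190). The top view shows the yellow crank at (256,202), the lever at (300,175) and the griddle at (308,222). Next I'll look at zoomed crops.

Run:
```python
from h import *
c=read_camera('side'); d=read_camera('top')
a=cv2.resize(c['pixels'][165:285,245:395],None,fx=5,fy=5,interpolation=cv2.INTER_CUBIC)[:,:,::-1]
cv2.imwrite('pics/s1.png',a)
save(d,'t1.png',(230,145,380,275),5)
for n,k in(('side',c),('top',d)):
    hsv=cv2.cvtColor(k['pixels'],cv2.COLOR_RGB2HSV)
    for nm,lo,hi in(('yel',(22,130,110),(36,255,255)),('red',(0,200,90),(4,255,255)),('red2',(175,200,90),(180,255,255))):
        m=cv2.inRange(hsv,lo,hi); x0,y0,x1,y1=(240,150,330,280) if n=='top' else (260,170,310,250)
        q=np.zeros_like(m); q[y0:y1,x0:x1]=m[y0:y1,x0:x1]
        N,_,st,ce=cv2.connectedComponentsWithStats(q)
        print(n,nm,[(s.tolist(),np.round(e,1).tolist()) for s,e in zip(st[1:],ce[1:]) if s[4]>3])
```

```text
side yel [([276, 214, 11, 10, 24], [280.2, 217.6])]
side red []
side red2 []
top yel [([246, 190, 17, 26, 201], [254.5, 201.8])]
top red [([298, 161, 5, 6, 26], [300.1, 163.4]), ([297, 168, 6, 26, 98], [299.5, 180.1])]
top red2 []
```

View pics/s1.png

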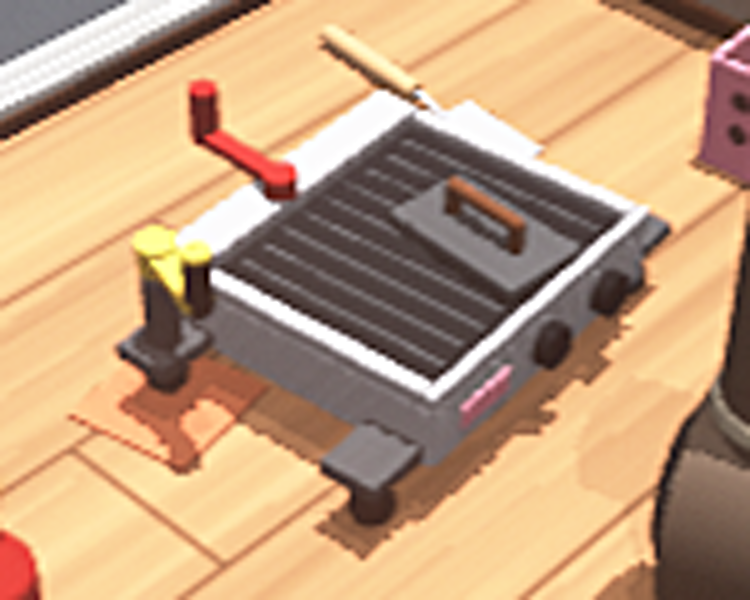

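View pics/t1.png

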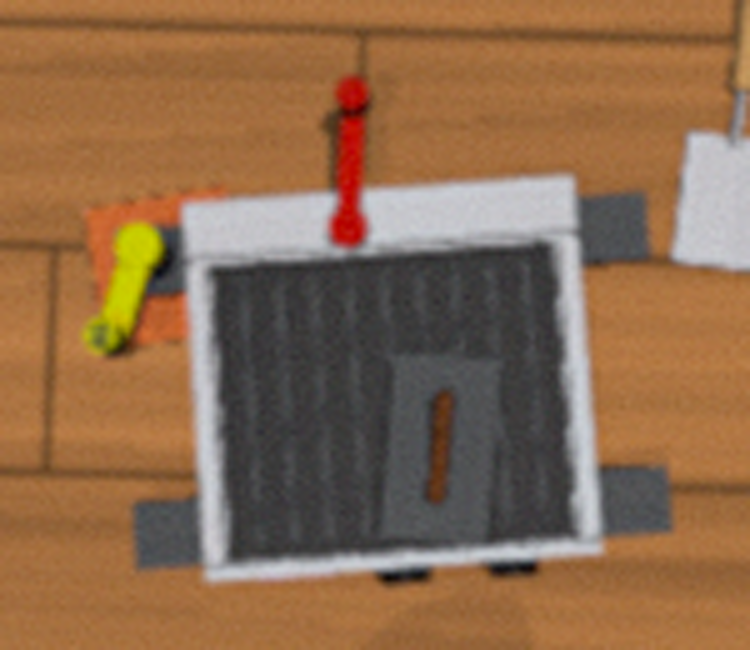

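The side crop shows the hub cap at full-image (276,213), the knob cap at (284.4,215.4) and the red knob at (285.6,182.6). The top crop shows the hub at (258,194.4), the knob at (250.6,212), the red knob at (300.2,163.6) and the pivot at (299.8,190.2).

Run:
```python
from h import *
c=read_camera('side'); d=read_camera('top')
for n,a,b,z in(('hub',(276,213.2),(258,194.4),.16),('knob',(284.4,215.4),(250.6,212),.178),('redknob',(285.6,182.6),(300.2,163.6),.157),('pivot',(301.6,199),(299.8,190.2),.125)):
    print(n,*tri(c,a,d,b),'top@z',onz(d,*b,z),'side@z',onz(c,*a,z))
# rim corners (top crop px) z .105
for q in((183,203),(575,178),(603,550),(208,578)): print(onz(d,q[0]/5+230,q[1]/5+145,.103).round(4))
# tile corners
for q in((88,208),(228,190)): print(onz(d,q[0]/5+230,q[1]/5+145,.005).round(4))
```

```text
hub [0.55959285 0.12018189 0.1377982 ] 0.005997925887465279 top@z [0.55517408 0.115014   0.16      ] side@z [0.53993897 0.13948062 0.16      ]
knob [0.50135391 0.13534497 0.16973445] 0.0032410348536102904 top@z [0.49967788 0.13294569 0.178     ] side@z [0.49473492 0.14293178 0.178     ]
redknob [ 0.65636858 -0.0096637   0.15083692] 0.0038838441132652934 top@z [ 0.65385066 -0.01126011  0.157     ] side@z [ 0.65110272 -0.00268572  0.157     ]
pivot [ 0.57663042 -0.00993637  0.11869614] 0.0022274388063505818 top@z [ 0.5750863  -0.01094828  0.125     ] side@z [ 0.57127375 -0.00344924  0.125     ]
[0.5898 0.0963 0.103 ]
[ 0.6118 -0.1534  0.103 ]
[ 0.3764 -0.1755  0.103 ]
[0.3526 0.0727 0.103 ]
[0.5968 0.1728 0.005 ]
[0.6114 0.0774 0.005 ]
```

```bash
cat >> h.py <<'E'
np.set_printoptions(suppress=True,precision=4)
def plan(wps,yaw=0.0,g=0,step=.04):
    """world waypoints -> rows in tool axes (cm), yaw = world yaw (rad) still to turn, spread at 0.12/row"""
    s=robot.observe(); p=np.array(s['position']); T=R.from_quat(s['eef_rot']); rows=[]
    for w in wps:
        w=np.array(w,float); n=max(1,int(np.ceil(np.linalg.norm(w-p)/step)))
        for q in np.linspace(p,w,n+1)[1:]:
            t=T.inv().apply(q-p)*100; a=np.clip(yaw,-.12,.12); yaw-=a
            r=T.inv().apply([0,0,a]); T=T*R.from_rotvec(r); rows.append(np.r_[t,r,g]); p=q
    for i,r in enumerate(rows): print(i,', '.join(f'{v+0:.2f}' for v in r)+',')
def st():
    s=robot.observe(); print(s['time'],s['position'],s['contact_force'],'axes',R.from_quat(s['eef_rot']).as_matrix().round(3).tolist(),s['joints'].round(2))
E
python3 -c "
from h import *
st(); plan([(.2,-.46,.26),(.499,.0985,.25)],1.44)"
```

```text
0.3 [ 0.1764 -0.4943  0.231 ] [0.5474 0.813  0.3264] axes [[-0.0, 0.336, -0.942], [0.001, -0.942, -0.336], [-1.0, -0.001, -0.0]] [-1.23  0.13 -0.04  1.41  0.    1.57]
0 -1.45, -1.22, -1.69, -0.12, -0.00, -0.00, 0.00,
1 -1.45, -1.01, -1.82, -0.12, -0.00, -0.00, 0.00,
2 0.06, -1.89, -3.48, -0.12, -0.00, -0.00, 0.00,
3 0.06, -1.46, -3.68, -0.12, -0.00, -0.00, 0.00,
4 0.06, -1.00, -3.83, -0.12, -0.00, -0.00, 0.00,
5 0.06, -0.54, -3.92, -0.12, -0.00, -0.00, 0.00,
6 0.06, -0.07, -3.96, -0.12, -0.00, -0.00, 0.00,
7 0.06, 0.41, -3.94, -0.12, -0.00, -0.00, 0.00,
8 0.06, 0.88, -3.86, -0.12, -0.00, -0.00, 0.00,
9 0.06, 1.33, -3.73, -0.12, -0.00, -0.00, 0.00,
10 0.06, 1.77, -3.54, -0.12, -0.00, -0.00, 0.00,
11 0.06, 2.18, -3.30, -0.12, -0.00, -0.00, 0.00,
12 0.06, 2.56, -3.02, 0.00, 0.00, 0.00, 0.00,
13 0.06, 2.56, -3.02, 0.00, 0.00, 0.00, 0.00,
14 0.06, 2.56, -3.02, 0.00, 0.00, 0.00, 0.00,
15 0.06, 2.56, -3.02, 0.00, 0.00, 0.00, 0.00,
16 0.06, 2.56, -3.02, 0.00, 0.00, 0.00, 0.00,
17 0.06, 2.56, -3.02, 0.00, 0.00, 0.00, 0.00,
```

Call:
servo_tool(
  moves=[-1.45,-1.2,-1.7,-0.123,0,0,0,-1.45,-1.0,-1.8,-0.123,0,0,0,0,-1.9,-3.5,-0.123,0,0,0,0,-1.5,-3.7,-0.123,0,0,0,0,-1.0,-3.8,-0.123,0,0,0],
)

```text
time: 0.72
position: [0.2538, -0.3551, 0.2586]
eef_rot: [-0.626, -0.33, 0.626, -0.328]
contact_force: [1.3, -1.0, 0.6]
opening: 0.0257
```

Call:
servo_tool(
  moves=[0,-0.5,-3.9,-0.123,0,0,0,0,0,-4,-0.123,0,0,0,0,0.4,-3.9,-0.123,0,0,0,0,0.9,-3.8,-0.123,0,0,0,0,1.3,-3.7,-0.123,0,0,0],
)

```text
time: 1.13
position: [0.3431, -0.1707, 0.2594]
eef_rot: [0.495, 0.505, -0.494, 0.505]
contact_force: [0.6, -1.0, 0.4]
opening: -0.0001
```

```bash
python3 -c "
from h import *
st(); plan([(.499,.09,.25)],0.01)"
```

```text
1.1333 [ 0.3431 -0.1707  0.2594] [ 0.5867 -0.9958  0.3709] axes [[0.001, 1.0, 0.022], [0.001, 0.022, -1.0], [-1.0, 0.001, -0.001]] [-0.46 -0.14 -0.24  1.47  0.    1.09]
0 0.12, 2.02, -3.22, -0.01, 0.00, -0.00, 0.00,
1 0.12, 2.05, -3.20, 0.00, 0.00, 0.00, 0.00,
2 0.12, 2.05, -3.20, 0.00, 0.00, 0.00, 0.00,
3 0.12, 2.05, -3.20, 0.00, 0.00, 0.00, 0.00,
4 0.12, 2.05, -3.20, 0.00, 0.00, 0.00, 0.00,
5 0.12, 2.05, -3.20, 0.00, 0.00, 0.00, 0.00,
6 0.12, 2.05, -3.20, 0.00, 0.00, 0.00, 0.00,
7 0.12, 2.05, -3.20, 0.00, 0.00, 0.00, 0.00,
```

Call:
servo_tool(
  moves=[0.1,2.0,-3.2,0.022,0,0,0,0.1,2.0,-3.2,0,0,0,0,0.1,2.0,-3.2,0,0,0,0,0.1,2.0,-3.2,0,0,0,0,0.1,2.0,-3.2,0,0,0,0],
)

```text
time: 1.55
position: [0.4433, 0.0003, 0.2565]
eef_rot: [0.5, 0.5, -0.497, 0.503]
contact_force: [1.2, -0.2, 0.7]
opening: -0.0002
```

Call:
servo_tool(
  moves=[0.1,2.0,-3.2,0,0,0,0,0.1,2.0,-3.2,0,0,0,0,0.1,2.0,-3.2,0,0,0,0,0,0,0,0,0,0,0],
)

```text
time: 1.88
position: [0.5068, 0.108, 0.2526]
eef_rot: [0.499, 0.502, -0.495, 0.505]
contact_force: [-0.8, 0.0, -1.0]
opening: -0.0001
```

```bash
python3 -c "
from h import *
st(); plan([(.499,.095,.19),(.499,.098,.155)],0)
c=read_camera('top'); save(c,'t2.png',(220,140,380,260),5)"
```

```text
1.8833 [0.5068 0.108  0.2526] [-0.7812  0.0123 -1.0005] axes [[0.007, 1.0, 0.013], [0.001, 0.013, -1.0], [-1.0, 0.007, -0.001]] [ 0.21  0.11 -0.01  1.44 -0.    1.77]
0 3.13, -0.42, 0.65, 0.00, 0.00, 0.00, 0.00,
1 3.13, -0.42, 0.65, 0.00, 0.00, 0.00, 0.00,
2 3.50, -0.02, -0.30, 0.00, 0.00, 0.00, 0.00,
```

View pics/t2.png

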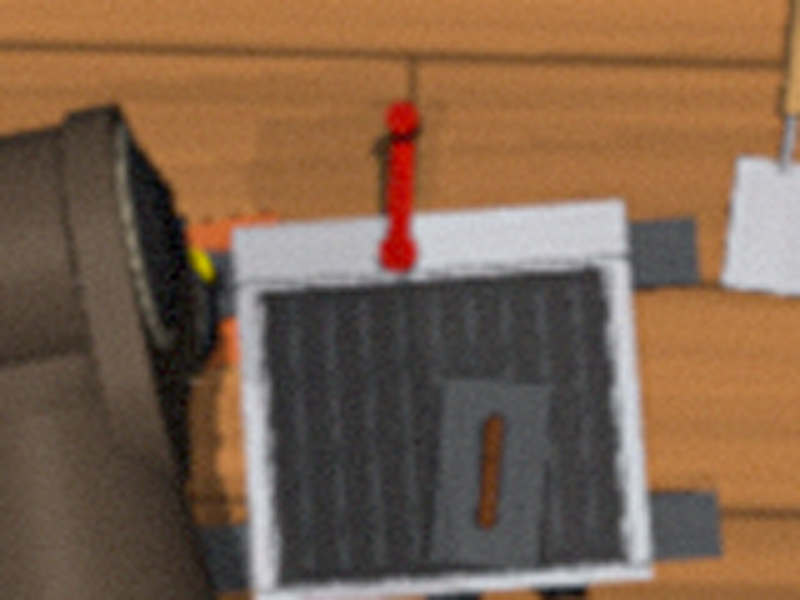

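The arm hides the crank in the top view and the lever is unchanged at crop (400,115). I'll descend behind the knob and check from the side camera.

Call:
servo_tool(
  moves=[3.1,-0.5,0.7,0,0,0,0,3.1,-0.3,0.6,0,0,0,0,3.4,0,0,0,0,0,0,0,0,0,0,0,0,0],
)

```text
time: 2.27
position: [0.4981, 0.0923, 0.1553]
eef_rot: [0.498, 0.501, -0.494, 0.506]
contact_force: [-1.8, -0.8, -1.4]
opening: -0.0001
```

```bash
python3 -c "
from h import *
st()
c=read_camera('side'); save(c,'s2.png',(240,150,360,250),6)"
```

```text
2.2667 [0.4981 0.0923 0.1553] [-1.7717 -0.7586 -1.3903] axes [[0.009, 1.0, 0.015], [-0.001, 0.015, -1.0], [-1.0, 0.009, 0.001]] [ 0.18  0.09 -0.24  1.23 -0.    1.74]
```

View pics/s2.png

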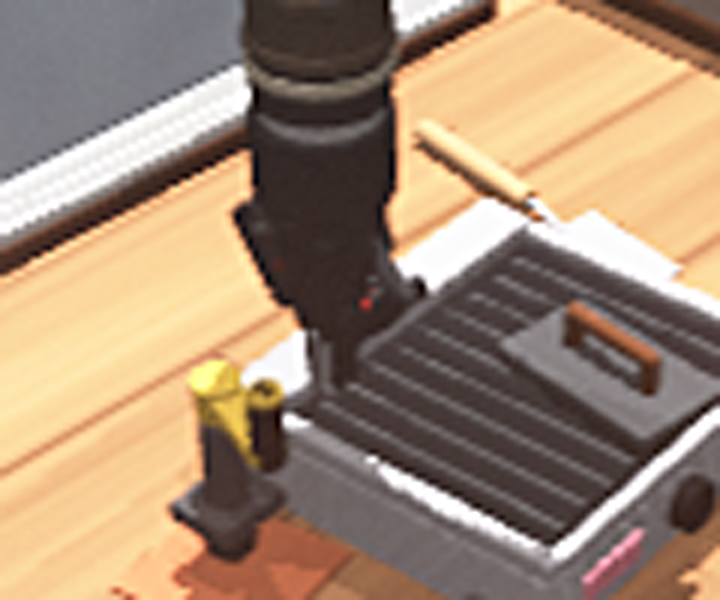

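The fingers are down just right of the knob, with the knob at crop (265,390) and the fingertips at (330,385). Now I'll push round in arcs.

```bash
cat >> h.py <<'E'
A=np.array([.556,.1165])
def arc(n,dps,r=.06,z=.155,ctr=A):
    p=np.array(robot.observe()['position']); a=np.degrees(np.arctan2(*(p[:2]-ctr)[::-1])); print('angle',a,'rad',np.linalg.norm(p[:2]-ctr))
    plan([(*(ctr+r*np.array([np.cos(t),np.sin(t)])),z) for t in np.radians(a-dps*np.arange(1,n+1))])
E
python3 -c "
from h import *
arc(15,15)"
```

```text
angle -157.02449436645895 rad 0.061460061505812215
0 0.39, -0.27, -1.57, 0.00, 0.00, 0.00, 0.00,
1 -0.00, 0.01, -1.57, 0.00, 0.00, 0.00, 0.00,
2 0.00, 0.42, -1.51, 0.00, 0.00, 0.00, 0.00,
3 0.01, 0.79, -1.35, 0.00, 0.00, 0.00, 0.00,
4 0.01, 1.11, -1.10, 0.00, 0.00, 0.00, 0.00,
5 0.02, 1.36, -0.77, 0.00, 0.00, 0.00, 0.00,
6 0.02, 1.52, -0.40, 0.00, 0.00, 0.00, 0.00,
7 0.02, 1.57, 0.01, 0.00, 0.00, 0.00, 0.00,
8 0.02, 1.51, 0.42, 0.00, 0.00, 0.00, 0.00,
9 0.02, 1.35, 0.79, 0.00, 0.00, 0.00, 0.00,
10 0.01, 1.10, 1.11, 0.00, 0.00, 0.00, 0.00,
11 0.01, 0.77, 1.36, 0.00, 0.00, 0.00, 0.00,
12 0.01, 0.40, 1.52, 0.00, 0.00, 0.00, 0.00,
13 0.00, -0.01, 1.57, 0.00, 0.00, 0.00, 0.00,
14 -0.00, -0.42, 1.51, 0.00, 0.00, 0.00, 0.00,
```

Call:
servo_tool(
  moves=[0.2,-0.2,-1.6,0,0,0,0,0,0,-1.6,0,0,0,0,0,0.4,-1.5,0,0,0,0,0,0.8,-1.35,0,0,0,0,0,1.1,-1.1,0,0,0,0],
)

```text
time: 2.73
position: [0.5189, 0.1583, 0.1674]
eef_rot: [0.501, 0.495, -0.497, 0.508]
contact_force: [-2.5, -4.4, -3.4]
opening: 0.0001
```

```bash
python3 -c "
from h import *
st();arc(10,15)"
```

```text
2.7333 [0.5189 0.1583 0.1674] [-2.5318 -4.3785 -3.4045] axes [[0.017, 1.0, 0.005], [-0.008, 0.005, -1.0], [-1.0, 0.017, 0.008]] [ 0.3   0.15 -0.15  1.26 -0.01  1.87]
angle 131.61658252023926 rad 0.05590145442936301
0 1.25, 1.01, -1.19, 0.00, 0.00, 0.00, 0.00,
1 0.02, 1.48, -0.51, 0.00, 0.00, 0.00, 0.00,
2 0.03, 1.56, -0.10, 0.00, 0.00, 0.00, 0.00,
3 0.03, 1.54, 0.30, 0.00, 0.00, 0.00, 0.00,
4 0.03, 1.41, 0.69, 0.00, 0.00, 0.00, 0.00,
5 0.03, 1.18, 1.03, 0.00, 0.00, 0.00, 0.00,
6 0.03, 0.87, 1.30, 0.00, 0.00, 0.00, 0.00,
7 0.02, 0.51, 1.48, 0.00, 0.00, 0.00, 0.00,
8 0.02, 0.10, 1.56, 0.00, 0.00, 0.00, 0.00,
9 0.01, -0.30, 1.54, 0.00, 0.00, 0.00, 0.00,
```

Call:
servo_tool(
  moves=[1.2,1.0,-1.2,0,0.008,-0.017,0,0.2,1.5,-0.5,0,0,0,0,0.2,1.6,-0.1,0,0,0,0,0.2,1.55,0.3,0,0,0,0,0.2,1.4,0.7,0,0,0,0],
)

```text
time: 3.15
position: [0.5906, 0.1631, 0.1619]
eef_rot: [0.498, 0.498, -0.5, 0.504]
contact_force: [-8.7, -3.7, -2.2]
opening: -0.0003
```

```bash
cat >> h.py <<'E'
def level():
    s=robot.observe(); T=R.from_quat(s['eef_rot']); x=T.as_matrix()[:,0]; print('level rot',T.inv().apply(np.cross(x,[0,0,-1])))
E
python3 -c "
from h import *
st();level();arc(6,15)
c=read_camera('side'); save(c,'s3.png',(240,150,360,250),6)"
```

```text
3.15 [0.5906 0.1631 0.1619] [-8.7486 -3.7454 -2.2333] axes [[0.004, 1.0, 0.004], [-0.008, 0.004, -1.0], [-1.0, 0.004, 0.008]] [ 0.27  0.3   0.02  1.29 -0.01  1.84]
level rot [ 0.      0.0082 -0.004 ]
angle 53.391668484134144 rad 0.05802882163410544
0 0.70, 1.24, 0.93, 0.00, 0.00, 0.00, 0.00,
1 0.01, 0.80, 1.35, 0.00, 0.00, 0.00, 0.00,
2 0.01, 0.42, 1.51, 0.00, 0.00, 0.00, 0.00,
3 0.01, 0.02, 1.57, 0.00, 0.00, 0.00, 0.00,
4 0.01, -0.39, 1.52, 0.00, 0.00, 0.00, 0.00,
5 0.01, -0.77, 1.37, 0.00, 0.00, 0.00, 0.00,
```

View pics/s3.png

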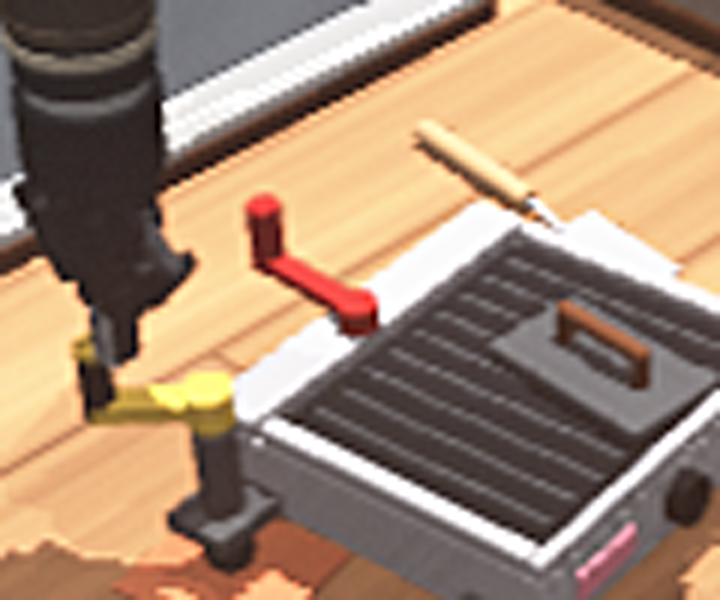

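The crank has turned: the knob is at crop (85,348) and the hub at (212,385). The griddle seems to have rocked slightly towards the far-left, and the force is more radial than I want, so I'll check the geometry.

```bash
python3 -c "
from h import *
st()
c=read_camera('side'); d=read_camera('top')
print(onz(c,254.2,208,.178),onz(c,275.3,214.2,.14), 'hub before',onz(c,240+213/6,150+378/6,.14),'knob before',onz(c,284.4,215.4,.178))
print('expected px hub', proj(c,(.556,.1165,.14)), 'knob29', proj(c,(.556+.0525,.1165+.029,.178)))
im=d['pixels'];cv2.imwrite('pics/t3.png',cv2.resize(np.vstack([im[140:260,220:380]]),None,fx=5,fy=5,interpolation=2)[:,:,::-1])
"
```

```text
3.2 [0.5927 0.1615 0.1614] [-2.6414 -2.3643  0.8259] axes [[0.005, 1.0, 0.002], [-0.009, 0.002, -1.0], [-1.0, 0.005, 0.009]] [ 0.27  0.3   0.03  1.29 -0.01  1.84]
[0.592  0.1843 0.178 ] [0.5577 0.1287 0.14  ] hub before [0.562 0.124 0.14 ] knob before [0.4947 0.1429 0.178 ]
expected px hub [278.4375 212.763 ] knob29 [260.3526 200.6386]
```

View pics/t3.png

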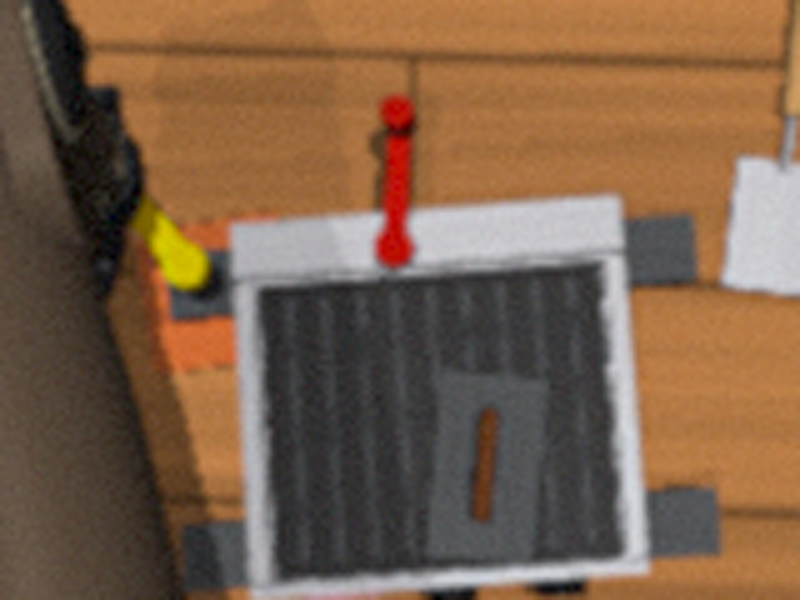

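```bash
python3 -c "
from h import *
c=read_camera('side'); st()
h=onz(c,275.3,214.2,.14)
for q in((98,408),(92,404),(104,410)):
  p=onz(c,240+q[0]/6,150+q[1]/6,.14); print(p,np.degrees(np.arctan2(*(p-h)[1::-1])),np.linalg.norm(p-h))
t=robot.observe()['position']
f=lambda P:(proj(c,P)-[240,150])*6
print('tcp px',f(t),'+z30',f(t+[0,0,.03]))
for a in(20,30,40,50,60,70): k=np.r_[A+.06*np.array([np.cos(np.radians(a)),np.sin(np.radians(a))]),.175]; print(a,f(k), 'base',f(k-[0,0,.038]))
print('hub',f((*A,.14)),f((*A,.16)))
"
```

```text
3.35 [0.5918 0.1629 0.162 ] [-1.3835 -2.8006  2.7769] axes [[0.008, 1.0, 0.002], [-0.007, 0.002, -1.0], [-1.0, 0.008, 0.007]] [ 0.27  0.3   0.02  1.29 -0.01  1.84]
[0.5868 0.1843 0.14  ] 62.367994347895106 0.06277359674153726
[0.5918 0.1844 0.14  ] 58.494146730685515 0.065310037746105
[0.5831 0.1831 0.14  ] 64.9496559252175 0.060113684124622466
tcp px [119.4369 354.191 ] +z30 [114.5615 309.5767]
20 [130.0969 298.6739] base [135.8304 353.673 ]
30 [121.7931 309.4619] base [127.6978 364.5991]
40 [116.5711 320.868 ] base [122.5991 376.1485]
50 [114.6455 332.5594] base [120.7431 387.9838]
60 [116.1372 344.1819] base [122.2466 399.7465]
70 [121.0627 355.3704] base [127.1236 411.067 ]
hub [230.6248 376.5781] [228.4303 347.6171]
```

```bash
sed -i 's/^A=.*/A=np.array([.559,.120])/; s/r=.06,/r=.062,/' h.py; python3 -c "
from h import *
st();level()
f=lambda a:(*(A+.062*np.array([np.cos(np.radians(a)),np.sin(np.radians(a))])),.155)
plan([f(a) for a in [70,56,42,28,14,0,-14,-28,-42]])"
```

```text
3.35 [0.5918 0.1629 0.162 ] [-1.3835 -2.8006  2.7769] axes [[0.008, 1.0, 0.002], [-0.007, 0.002, -1.0], [-1.0, 0.008, 0.007]] [ 0.27  0.3   0.02  1.29 -0.01  1.84]
level rot [-0.      0.0074 -0.0077]
0 0.68, -1.16, -1.55, 0.00, 0.00, 0.00, 0.00,
1 0.02, 1.34, 0.69, 0.00, 0.00, 0.00, 0.00,
2 0.02, 1.14, 0.99, 0.00, 0.00, 0.00, 0.00,
3 0.02, 0.86, 1.24, 0.00, 0.00, 0.00, 0.00,
4 0.01, 0.54, 1.41, 0.00, 0.00, 0.00, 0.00,
5 0.01, 0.18, 1.50, 0.00, 0.00, 0.00, 0.00,
6 0.01, -0.19, 1.50, 0.00, 0.00, 0.00, 0.00,
7 0.01, -0.54, 1.41, 0.00, 0.00, 0.00, 0.00,
8 0.00, -0.87, 1.24, 0.00, 0.00, 0.00, 0.00,
```

Call:
servo_tool(
  moves=[0.7,-1.2,-1.6,0,0.007,-0.008,0,0.15,0,0,0,0,0,0,0.15,1.35,0.7,0,0,0,0,0.15,1.15,1.0,0,0,0,0,0.15,0.85,1.25,0,0,0,0],
)

```text
time: 3.77
position: [0.6137, 0.1518, 0.1593]
eef_rot: [0.502, 0.501, -0.494, 0.503]
contact_force: [-2.5, 2.8, -0.6]
opening: -0.0001
```

```bash
python3 -c "
from h import *
st();level();arc(6,14)"
```

```text
3.7667 [0.6137 0.1518 0.1593] [-2.4884  2.7949 -0.5644] axes [[0.01, 1.0, 0.007], [0.007, 0.007, -1.0], [-1.0, 0.01, -0.006]] [0.24 0.33 0.06 1.29 0.   1.8 ]
level rot [ 0.     -0.0065 -0.0099]
angle 30.195347241671683 rad 0.06326703264680567
0 0.43, 0.47, 1.46, 0.00, 0.00, 0.00, 0.00,
1 -0.01, 0.23, 1.49, 0.00, 0.00, 0.00, 0.00,
2 -0.01, -0.14, 1.50, 0.00, 0.00, 0.00, 0.00,
3 -0.01, -0.50, 1.43, 0.00, 0.00, 0.00, 0.00,
4 -0.02, -0.83, 1.26, 0.00, 0.00, 0.00, 0.00,
5 -0.02, -1.11, 1.03, 0.00, 0.00, 0.00, 0.00,
```

Call:
servo_tool(
  moves=[0.5,0.5,1.5,0,-0.006,-0.01,0,0.15,0.2,1.5,0,0,0,0,0.15,-0.15,1.5,0,0,0,0,0.15,-0.5,1.45,0,0,0,0,0.15,-0.8,1.3,0,0,0,0],
)

```text
time: 4.18
position: [0.6143, 0.0768, 0.1514]
eef_rot: [0.503, 0.502, -0.493, 0.503]
contact_force: [3.0, 1.1, 0.6]
opening: 0.0001
```

```bash
python3 -c "
from h import *
st();level();arc(6,14)"
```

```text
4.1833 [0.6143 0.0768 0.1514] [3.0035 1.1198 0.6033] axes [[0.011, 1.0, 0.009], [0.009, 0.009, -1.0], [-1.0, 0.011, -0.009]] [0.12 0.3  0.01 1.26 0.01 1.68]
level rot [-0.     -0.0092 -0.0113]
angle -37.991759232323105 rad 0.07016278873430135
0 -0.38, -1.71, 0.55, 0.00, 0.00, 0.00, 0.00,
1 -0.02, -1.30, 0.77, 0.00, 0.00, 0.00, 0.00,
2 -0.02, -1.45, 0.43, 0.00, 0.00, 0.00, 0.00,
3 -0.02, -1.51, 0.07, 0.00, 0.00, 0.00, 0.00,
4 -0.01, -1.48, -0.30, 0.00, 0.00, 0.00, 0.00,
5 -0.01, -1.36, -0.65, 0.00, 0.00, 0.00, 0.00,
```

Call:
servo_tool(
  moves=[-0.2,-1.7,0.5,0,-0.009,-0.011,0,0.15,-1.35,0.7,0,0,0,0,0.15,-1.5,0.35,0,0,0,0,0.15,-1.5,0,0,0,0,0,0.15,-1.45,-0.4,0,0,0,0],
)

```text
time: 4.6
position: [0.5469, 0.0535, 0.1498]
eef_rot: [0.504, 0.493, -0.496, 0.507]
contact_force: [3.2, -1.0, 1.7]
opening: -0.0003
```

```bash
python3 -c "
from h import *
st();level();arc(5,12)"
```

```text
4.6 [0.5469 0.0535 0.1498] [ 3.237  -1.0442  1.6739] axes [[0.02, 1.0, -0.0], [-0.006, -0.0, -1.0], [-1.0, 0.02, 0.006]] [ 0.1   0.17 -0.17  1.21 -0.01  1.67]
level rot [-0.      0.0062 -0.0204]
angle -100.34221243838243 rad 0.06762314056201957
0 -0.55, -1.13, -0.91, 0.00, 0.00, 0.00, 0.00,
1 -0.03, -1.14, -0.62, 0.00, 0.00, 0.00, 0.00,
2 -0.03, -0.99, -0.84, 0.00, 0.00, 0.00, 0.00,
3 -0.02, -0.79, -1.03, 0.00, 0.00, 0.00, 0.00,
4 -0.02, -0.56, -1.17, 0.00, 0.00, 0.00, 0.00,
```

Call:
servo_tool(
  moves=[-0.4,-1.1,-0.9,0,0.006,-0.02,0,0,-1.1,-0.65,0,0,0,0,0,-1.0,-0.8,0,0,0,0,0,-0.7,-0.9,0,0,0,0,0,0,0,0,0,0,0],
)

```text
time: 5.02
position: [0.5062, 0.0816, 0.1557]
eef_rot: [-0.501, -0.496, 0.502, -0.501]
contact_force: [-0.5, -0.7, 0.9]
opening: 0.0001
```

```bash
python3 -c "
from h import *
st();level();arc(2,12)
c=read_camera('side'); d=read_camera('top')
a=c['pixels'][170:270,240:360];b=d['pixels'][140:240,220:340]
cv2.imwrite('pics/p4.png',cv2.resize(np.vstack([a,b])[:,:,::-1],None,fx=3,fy=3,interpolation=2))"
```

```text
5.0167 [0.5062 0.0816 0.1557] [-0.5211 -0.7363  0.8928] axes [[0.004, 1.0, -0.007], [-0.007, -0.007, -1.0], [-1.0, 0.004, 0.007]] [ 0.16  0.11 -0.22  1.24 -0.01  1.74]
level rot [ 0.     0.007 -0.004]
angle -143.92074578152204 rad 0.06528593981050337
0 0.06, -0.39, -1.31, 0.00, 0.00, 0.00, 0.00,
1 -0.01, -0.41, -1.23, 0.00, 0.00, 0.00, 0.00,
```

View pics/p4.png

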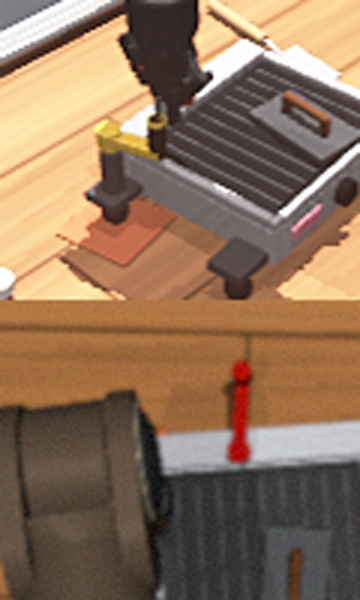

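The side view (top half) shows the crank arm pointing to the near side, with the knob at full-image (292,210.7), touched by the fingers, and the hub at (276,213). The griddle stands where it was. I'll back off, rise and measure.

Call:
servo_tool(
  moves=[0,0.6,0.8,0,0,0,0,-3,1,0,0,0.007,0,0,-3,2,-1.5,0,0,0,0,0,1.5,-1.5,0,0,0,0,0,0,0,0,0,0,0],
)

```text
time: 5.53
position: [0.5596, 0.1016, 0.2154]
eef_rot: [-0.501, -0.499, 0.502, -0.498]
contact_force: [-1.0, -0.5, -0.7]
opening: -0.0004
```

```bash
cat >> h.py <<'E'
def yel():
    c=read_camera('side'); hsv=cv2.cvtColor(c['pixels'],cv2.COLOR_RGB2HSV); x0,y0=245,180
    m=cv2.inRange(hsv,(20,110,90),(38,255,255))[y0:240,x0:315]; 
    N,L,s,e=cv2.connectedComponentsWithStats(m); print('yellow',[(t.tolist(),(q+[x0,y0]).round(1).tolist()) for t,q in zip(s[1:],e[1:]) if t[4]>2])
    return c,m
def kang(c,u,v,z=.176):
    p=onz(c,u,v,z); h=np.array([.562,.124]); print('knob',p,np.degrees(np.arctan2(*(p[:2]-h)[::-1])),np.linalg.norm(p[:2]-h))
E
python3 -c "
from h import *
st();level();plan([(*A,.175),(*A,.145)])
c,m=yel()
for r in m[18:46,20:58]: print(''.join('#' if v else '.' for v in r))
kang(c,284.4,215.4); kang(c,292,210.7)"
```

```text
5.5333 [0.5596 0.1016 0.2154] [-0.9983 -0.4642 -0.718 ] axes [[-0.002, 1.0, -0.006], [0.001, -0.006, -1.0], [-1.0, -0.002, -0.001]] [0.18 0.21 0.03 1.39 0.   1.76]
level rot [-0.     -0.0008  0.0021]
0 2.02, -0.03, -0.92, 0.00, 0.00, 0.00, 0.00,
1 2.02, -0.03, -0.92, 0.00, 0.00, 0.00, 0.00,
2 3.00, 0.01, 0.00, 0.00, 0.00, 0.00, 0.00,
yellow [([44, 29, 6, 4, 14], [291.4, 210.9]), ([27, 31, 20, 12, 124], [280.0, 216.4])]
......................................
......................................
......................................
......................................
......................................
......................................
......................................
......................................
......................................
......................................
......................................
........................#.............
........................#...##........
........#######.........######........
.......########..........####.........
.......########.......................
.......##########.....................
........############..................
........################..............
........#..#############..............
........################..............
.........####...#########.............
.........####....########.............
.....................#####............
........................###...........
......................................
......................................
......................................
knob [0.4967 0.1413 0.176 ] 165.15388973021587 0.06758203496052263
knob [0.4971 0.1086 0.176 ] -166.6155203553595 0.06668897333382366
```

Call:
servo_tool(
  moves=[2,0,-0.9,0,0,0,0,2,0,-0.9,0,0,0,0,1.5,0,0,0,0,0,0,0.5,0,0,0,0,0,0,0,0,0,0,0,0,0],
)

```text
time: 6.0
position: [0.5592, 0.1157, 0.1523]
eef_rot: [-0.501, -0.499, 0.503, -0.497]
contact_force: [0.6, 0.8, -0.1]
opening: 0.0001
```

Call:
servo_tool(
  moves=[0.2,0,0,0,0,0,0,0,0,0,0,0,0,0],
)

```text
time: 6.17
position: [0.5586, 0.1145, 0.1502]
eef_rot: [-0.501, -0.499, 0.504, -0.497]
contact_force: [-0.2, 0.4, -0.2]
opening: -0.0
```

Call:
servo_tool(
  moves=[0.2,0,0,0,0,0,0,0,0,0,0,0,0,0],
)

```text
time: 6.33
position: [0.5592, 0.114, 0.1495]
eef_rot: [-0.501, -0.498, 0.504, -0.497]
contact_force: [0.1, -0.1, 0.4]
opening: 0.0002
```

Call:
servo_tool(
  moves=[0.2,0,0,0,0,0,0,0,0,0,0,0,0,0],
)

```text
time: 6.5
position: [0.5598, 0.1139, 0.1486]
eef_rot: [-0.502, -0.498, 0.503, -0.497]
contact_force: [-0.7, -1.4, -0.7]
opening: -0.0002
```

Call:
servo_tool(
  moves=[0.2,0,0,0,0,0,0,0,0,0,0,0,0,0],
)

```text
time: 6.67
position: [0.5602, 0.1139, 0.1472]
eef_rot: [-0.502, -0.497, 0.503, -0.498]
contact_force: [0.3, -0.3, -0.7]
opening: -0.0
```

Call:
servo_tool(
  moves=[0.4,0,-0.3,0,0,0,0,0.3,0,0,0,0,0,0],
)

```text
time: 6.83
position: [0.5616, 0.1179, 0.1417]
eef_rot: [0.504, 0.497, -0.501, 0.498]
contact_force: [-0.3, 3.7, 11.3]
opening: -0.0
```

Call:
servo_tool(
  moves=[0.3,0,0,0,0,0,0,0.3,0,0,0,0,0,0],
)

```text
time: 7.0
position: [0.5639, 0.1196, 0.1386]
eef_rot: [0.506, 0.496, -0.498, 0.499]
contact_force: [-0.6, 0.6, 8.8]
opening: 0.0001
```

Call:
servo_tool(
  moves=[0.3,0,0,0,0,0,0,0.3,0,0,0,0,0,0],
)

```text
time: 7.17
position: [0.5649, 0.1203, 0.1375]
eef_rot: [0.508, 0.495, -0.497, 0.501]
contact_force: [-10.8, -2.5, 24.9]
opening: 0.0001
```

Call:
servo_tool(
  moves=[0.1,0,0,0,0,0,0],
)

```text
time: 7.25
position: [0.5647, 0.1201, 0.1384]
eef_rot: [0.508, 0.495, -0.496, 0.501]
contact_force: [-2.9, -1.8, 4.7]
opening: -0.0005
```

Call:
servo_tool(
  moves=[0,-0.1,0,0,0,0,0],
)

```text
time: 7.33
position: [0.5639, 0.1197, 0.1395]
eef_rot: [0.508, 0.494, -0.496, 0.502]
contact_force: [-0.6, -3.2, 4.8]
opening: 0.0002
```

Call:
servo_tool(
  moves=[-0.1,-0.1,0,0,0,0,0],
)

```text
time: 7.42
position: [0.5628, 0.1192, 0.1412]
eef_rot: [0.508, 0.493, -0.496, 0.502]
contact_force: [-2.1, -3.4, 5.1]
opening: -0.0001
```

Call:
servo_tool(
  moves=[-0.1,-0.1,0,0,0,0,0],
)

```text
time: 7.5
position: [0.5617, 0.1186, 0.1428]
eef_rot: [0.508, 0.493, -0.497, 0.503]
contact_force: [-2.0, -2.5, 5.6]
opening: 0.0001
```

Call:
servo_tool(
  moves=[-0.1,-0.1,0,0,0,0,0],
)

```text
time: 7.58
position: [0.5606, 0.1186, 0.144]
eef_rot: [0.508, 0.492, -0.496, 0.503]
contact_force: [0.1, 0.8, -0.6]
opening: 0.0002
```

Call:
servo_tool(
  moves=[-0.1,-0.1,0,0,0,0,0],
)

```text
time: 7.67
position: [0.5595, 0.1188, 0.1448]
eef_rot: [0.508, 0.493, -0.496, 0.503]
contact_force: [0.3, -0.3, 0.7]
opening: -0.0002
```

Call:
servo_tool(
  moves=[-0.1,-0.1,0,0,0,0,0],
)

```text
time: 7.75
position: [0.5582, 0.1191, 0.1455]
eef_rot: [0.508, 0.493, -0.496, 0.503]
contact_force: [0.2, -0.6, -0.4]
opening: -0.0
```

```bash
python3 -c "
from h import *
st();level()"
```

```text
7.75 [0.5582 0.1191 0.1455] [ 0.2382 -0.6082 -0.3828] axes [[0.022, 1.0, -0.009], [0.001, -0.009, -1.0], [-1.0, 0.022, -0.001]] [ 0.21  0.21 -0.13  1.21 -0.    1.79]
level rot [ 0.     -0.0014 -0.0216]
```

Call:
servo_tool(
  moves=[-3,0,1,0,-0.001,-0.022,0,-2,-2,2,0,0,0,0,0,-2,2,0,0,0,0,0,0,0,0,0,0,0],
)

```text
time: 8.08
position: [0.514, 0.0694, 0.1931]
eef_rot: [-0.499, -0.501, 0.504, -0.496]
contact_force: [0.5, 0.1, 0.5]
opening: 0.0002
```

```bash
python3 -c "
from h import *
st();level();plan([(.519,.069,.185),(.519,.069,.154)])"
```

```text
8.0833 [0.514  0.0694 0.1931] [0.4655 0.0972 0.4626] axes [[-0.01, 1.0, -0.005], [-0.0, -0.005, -1.0], [-1.0, -0.01, 0.0]] [ 0.13  0.12 -0.12  1.33  0.    1.71]
level rot [-0.      0.0001  0.0103]
0 0.81, 0.51, 0.04, 0.00, 0.00, 0.00, 0.00,
1 3.10, 0.03, -0.00, 0.00, 0.00, 0.00, 0.00,
```

Call:
servo_tool(
  moves=[1.5,0.3,0.1,0,0,0.01,0,2.0,0,0,0,0,0,0,0.2,0,0,0,0,0,0],
)

```text
time: 8.33
position: [0.518, 0.0685, 0.1568]
eef_rot: [0.503, 0.498, -0.5, 0.499]
contact_force: [-0.5, 0.4, -0.2]
opening: -0.0001
```

```bash
python3 -c "
from h import *
st();level();arc(6,14)"
```

```text
8.3333 [0.518  0.0685 0.1568] [-0.5471  0.353  -0.1806] axes [[0.005, 1.0, -0.006], [0.002, -0.006, -1.0], [-1.0, 0.005, -0.002]] [ 0.13  0.13 -0.2   1.24  0.    1.71]
level rot [-0.     -0.0019 -0.005 ]
angle -128.4861445573817 rad 0.06583641650477047
0 0.18, -0.83, -1.37, 0.00, 0.00, 0.00, 0.00,
1 -0.00, -0.78, -1.30, 0.00, 0.00, 0.00, 0.00,
2 0.00, -0.44, -1.45, 0.00, 0.00, 0.00, 0.00,
3 0.00, -0.08, -1.51, 0.00, 0.00, 0.00, 0.00,
4 0.00, 0.29, -1.48, 0.00, 0.00, 0.00, 0.00,
5 0.01, 0.64, -1.37, 0.00, 0.00, 0.00, 0.00,
```

Call:
servo_tool(
  moves=[0.3,-0.8,-1.4,0,-0.002,-0.005,0,0.2,-0.8,-1.3,0,0,0,0,0.2,-0.4,-1.5,0,0,0,0,0.2,-0.1,-1.5,0,0,0,0,0.2,0.3,-1.5,0,0,0,0],
)

```text
time: 8.75
position: [0.5027, 0.1389, 0.1465]
eef_rot: [-0.502, -0.494, 0.504, -0.5]
contact_force: [3.2, -7.2, 1.8]
opening: -0.0001
```

```bash
python3 -c "
from h import *
st();level();arc(6,14)"
```

```text
8.75 [0.5027 0.1389 0.1465] [ 3.1838 -7.2175  1.8409] axes [[0.004, 1.0, -0.013], [-0.009, -0.013, -1.0], [-1.0, 0.004, 0.009]] [ 0.27  0.13 -0.22  1.22 -0.01  1.86]
level rot [ 0.      0.0087 -0.0038]
angle 161.44494342588766 rad 0.059335486508922654
0 -0.86, 0.38, -1.45, 0.00, 0.00, 0.00, 0.00,
1 -0.01, 0.95, -1.18, 0.00, 0.00, 0.00, 0.00,
2 -0.00, 1.20, -0.91, 0.00, 0.00, 0.00, 0.00,
3 0.00, 1.39, -0.59, 0.00, 0.00, 0.00, 0.00,
4 0.00, 1.49, -0.24, 0.00, 0.00, 0.00, 0.00,
5 0.01, 1.51, 0.13, 0.00, 0.00, 0.00, 0.00,
```

Call:
servo_tool(
  moves=[-0.8,0.2,-1.5,0,0.009,-0.004,0,0.1,0.8,-1.3,0,0,0,0,0.1,1.1,-1.0,0,0,0,0,0.1,1.4,-0.7,0,0,0,0,0.1,1.5,-0.3,0,0,0,0],
)

```text
time: 9.17
position: [0.5505, 0.1884, 0.1504]
eef_rot: [-0.498, -0.497, 0.507, -0.498]
contact_force: [-4.0, -2.8, 1.1]
opening: -0.0002
```

```bash
python3 -c "
from h import *
st();level();arc(6,14)"
```

```text
9.1667 [0.5505 0.1884 0.1504] [-4.0108 -2.7783  1.0605] axes [[-0.008, 1.0, -0.01], [-0.009, -0.011, -1.0], [-1.0, -0.008, 0.009]] [ 0.33  0.25 -0.06  1.27 -0.01  1.91]
level rot [0.     0.0089 0.0077]
angle 97.06806264132082 rad 0.06892023205790596
0 -0.46, 1.60, 0.67, 0.00, 0.00, 0.00, 0.00,
1 -0.01, 1.47, 0.35, 0.00, 0.00, 0.00, 0.00,
2 -0.00, 1.34, 0.69, 0.00, 0.00, 0.00, 0.00,
3 0.00, 1.13, 1.00, 0.00, 0.00, 0.00, 0.00,
4 0.00, 0.86, 1.24, 0.00, 0.00, 0.00, 0.00,
5 0.01, 0.53, 1.41, 0.00, 0.00, 0.00, 0.00,
```

Call:
servo_tool(
  moves=[-0.4,1.6,0.6,0,0.009,0.008,0,0.1,1.5,0.35,0,0,0,0,0.1,1.35,0.7,0,0,0,0,0.1,1.1,1.0,0,0,0,0,0.1,0.85,1.25,0,0,0,0],
)

```text
time: 9.58
position: [0.6132, 0.1552, 0.1474]
eef_rot: [0.498, 0.504, -0.502, 0.495]
contact_force: [-1.1, 3.6, 0.1]
opening: -0.0002
```

```bash
python3 -c "
from h import *
st();level();arc(4,11)
c,m=yel()"
```

```text
9.5833 [0.6132 0.1552 0.1474] [-1.0947  3.6298  0.0952] axes [[-0.013, 1.0, -0.001], [0.005, -0.001, -1.0], [-1.0, -0.013, -0.005]] [0.24 0.35 0.06 1.29 0.01 1.82]
level rot [-0.     -0.0052  0.0132]
angle 33.002052107732425 rad 0.06465335069238778
0 -0.77, 0.32, 1.19, 0.00, 0.00, 0.00, 0.00,
1 -0.01, 0.34, 1.14, 0.00, 0.00, 0.00, 0.00,
2 -0.01, 0.12, 1.18, 0.00, 0.00, 0.00, 0.00,
3 -0.00, -0.11, 1.18, 0.00, 0.00, 0.00, 0.00,
yellow [([15, 28, 20, 13, 106], [271.9, 213.2])]
```

Call:
servo_tool(
  moves=[-0.6,0.4,1.3,0,-0.005,0.013,0,0.1,0.3,1.3,0,0,0,0,0.1,0.1,1.3,0,0,0,0,0.1,-0.15,1.2,0,0,0,0,0,0,0,0,0,0,0],
)

```text
time: 10.05
position: [0.6214, 0.0988, 0.1492]
eef_rot: [0.502, 0.5, -0.5, 0.498]
contact_force: [0.0, 0.2, 0.1]
opening: 0.0001
```

```bash
python3 -c "
from h import *
st();level();arc(1,11)
c,m=yel()
for r in m[0:46,10:58]: print(''.join('#' if v else '.' for v in r))
f=lambda a,z:proj(c,(*(np.array([.562,.124])+.06*np.array([np.cos(np.radians(a)),np.sin(np.radians(a))])),z))
for a in range(-80,1,10): print(a,f(a,.178),f(a,.14))
"
```

```text
10.05 [0.6214 0.0988 0.1492] [0.0252 0.1846 0.0909] axes [[0.0, 1.0, -0.004], [0.003, -0.004, -1.0], [-1.0, 0.0, -0.003]] [0.16 0.33 0.04 1.28 0.   1.73]
level rot [ 0.     -0.0027 -0.0001]
angle -18.78766709699486 rad 0.06596404370209596
0 -0.58, -0.86, 0.96, 0.00, 0.00, 0.00, 0.00,
yellow [([28, 12, 5, 5, 17], [275.1, 194.6]), ([27, 24, 8, 17, 101], [276.0, 212.6])]
................................................
................................................
................................................
................................................
................................................
................................................
................................................
................................................
................................................
................................................
................................................
................................................
.....................#..........................
...................#..#.........................
..................###.#....................
[... 1218 characters left out ...]
............
...................#####........................
................................................
................................................
................................................
................................................
................................................
-80 [286.1479 194.7575] [286.6915 203.8884]
-70 [283.5021 193.8692] [284.0873 202.9885]
-60 [280.6122 193.2751] [281.2433 202.3868]
-50 [277.5586 192.9898] [278.2387 202.0981]
-40 [274.4251 193.0203] [275.1562 202.1294]
-30 [271.297  193.3658] [272.0798 202.48  ]
-20 [268.2599 194.018 ] [269.094  203.1415]
-10 [265.3982 194.961 ] [266.2817 204.0976]
0 [262.7933 196.1713] [263.723  205.3243]
```

Call:
servo_tool(
  moves=[-0.5,0.3,-0.9,0,-0.003,0,0,-2.5,-1.5,-0.7,0,0,0,0,-1.5,-3,-0.5,0,0,0,0,0,-1,0,0,0,0,0,0,0,0,0,0,0,0],
)

```text
time: 10.52
position: [0.5689, 0.1203, 0.1955]
eef_rot: [-0.5, -0.497, 0.503, -0.5]
contact_force: [0.5, -0.6, -0.4]
opening: -0.0001
```

```bash
python3 -c "
from h import *
st();level();plan([(.5585,.119,.16),(.5585,.119,.15)])"
```

```text
10.5167 [0.5689 0.1203 0.1955] [ 0.502  -0.6464 -0.3851] axes [[-0.0, 1.0, -0.007], [-0.006, -0.007, -1.0], [-1.0, -0.0, 0.006]] [ 0.21  0.24  0.02  1.35 -0.01  1.79]
level rot [-0.      0.0065  0.    ]
0 3.55, -1.04, 0.12, 0.00, 0.00, 0.00, 0.00,
1 1.00, 0.00, -0.01, 0.00, 0.00, 0.00, 0.00,
```

Call:
servo_tool(
  moves=[2,-0.5,0.1,0,0.006,0,0,1.5,-0.5,0,0,0,0,0,0.9,0,0,0,0,0,0,0.2,0,0,0,0,0,0],
)

```text
time: 10.85
position: [0.5616, 0.1209, 0.1499]
eef_rot: [0.503, 0.497, -0.5, 0.501]
contact_force: [-0.1, -0.5, -0.1]
opening: -0.0001
```

Call:
servo_tool(
  moves=[0.3,0,0,0,0,0,0],
)

```text
time: 10.93
position: [0.5621, 0.1209, 0.1464]
eef_rot: [0.502, 0.497, -0.5, 0.501]
contact_force: [0.6, -0.1, -0.6]
opening: 0.0
```

Call:
servo_tool(
  moves=[0.3,0,0,0,0,0,0],
)

```text
time: 11.02
position: [0.5626, 0.121, 0.143]
eef_rot: [0.502, 0.497, -0.5, 0.501]
contact_force: [-0.7, 0.8, 8.9]
opening: -0.0001
```

```bash
python3 -c "
from h import *
st();level()"
```

```text
11.0167 [0.5626 0.121  0.143 ] [-0.7392  0.821   8.9385] axes [[0.007, 1.0, -0.005], [-0.002, -0.005, -1.0], [-1.0, 0.007, 0.002]] [ 0.21  0.23 -0.11  1.23 -0.    1.79]
level rot [ 0.      0.0023 -0.0066]
```

Call:
servo_tool(
  moves=[0.2,-0.1,0,0,0,-0.007,0],
)

```text
time: 11.1
position: [0.5631, 0.1214, 0.1421]
eef_rot: [0.501, 0.498, -0.501, 0.5]
contact_force: [-0.2, 0.7, 12.9]
opening: -0.0003
```

Call:
servo_tool(
  moves=[0.2,-0.1,0,0,0,0,0],
)

```text
time: 11.18
position: [0.5634, 0.1216, 0.1418]
eef_rot: [0.502, 0.497, -0.5, 0.5]
contact_force: [-3.9, -1.2, 13.9]
opening: -0.0
```

Call:
servo_tool(
  moves=[0.3,-0.1,0,0,0,0,0],
)

```text
time: 11.27
position: [0.5636, 0.1216, 0.1416]
eef_rot: [0.503, 0.497, -0.499, 0.501]
contact_force: [-7.3, -2.2, 21.6]
opening: -0.0002
```

Call:
servo_tool(
  moves=[0.3,-0.1,0,0,0,0,0],
)

```text
time: 11.35
position: [0.5636, 0.1216, 0.1417]
eef_rot: [0.504, 0.496, -0.498, 0.502]
contact_force: [-6.8, -1.4, 17.8]
opening: -0.0
```

Call:
servo_tool(
  moves=[0,-0.1,0,0,0,0,0],
)

```text
time: 11.43
position: [0.5632, 0.1214, 0.1434]
eef_rot: [0.505, 0.495, -0.498, 0.502]
contact_force: [0.8, 0.3, -0.0]
opening: -0.0003
```

Call:
servo_tool(
  moves=[-0.1,0,0,0,0,0,0],
)

```text
time: 11.52
position: [0.5637, 0.1214, 0.1453]
eef_rot: [0.505, 0.495, -0.498, 0.502]
contact_force: [-0.7, 0.1, -0.7]
opening: 0.0001
```

Call:
servo_tool(
  moves=[-0.1,0,0,0,0,0,0],
)

```text
time: 11.6
position: [0.5643, 0.1215, 0.1469]
eef_rot: [0.505, 0.495, -0.497, 0.503]
contact_force: [-0.7, -0.5, -1.2]
opening: 0.0004
```

Call:
servo_tool(
  moves=[-0.1,0,0,0,0,0,0],
)

```text
time: 11.68
position: [0.5647, 0.1215, 0.148]
eef_rot: [0.505, 0.494, -0.497, 0.503]
contact_force: [-0.0, -0.3, -0.4]
opening: 0.0
```

```bash
python3 -c "
from h import *
st();level()"
```

```text
11.6833 [0.5647 0.1215 0.148 ] [-0.0476 -0.2848 -0.4351] axes [[0.016, 1.0, -0.006], [-0.0, -0.006, -1.0], [-1.0, 0.016, -0.0]] [ 0.21  0.22 -0.1   1.23 -0.    1.79]
level rot [-0.     -0.     -0.0161]
```

Call:
servo_tool(
  moves=[-2.5,1,0,0,0,-0.016,0,-2,2.4,0,0,0,0,0,0,2.4,0,0,0,0,0,0,0,0,0,0,0,0],
)

```text
time: 12.02
position: [0.6204, 0.1205, 0.1905]
eef_rot: [-0.498, -0.501, 0.504, -0.497]
contact_force: [-0.6, -0.8, -1.1]
opening: 0.0002
```

```bash
python3 -c "
from h import *
st();level();plan([(.622,.12,.18),(.622,.12,.152)])"
```

```text
12.0167 [0.6204 0.1205 0.1905] [-0.5821 -0.7621 -1.0843] axes [[-0.01, 1.0, -0.005], [-0.002, -0.005, -1.0], [-1.0, -0.01, 0.002]] [0.19 0.34 0.15 1.38 0.   1.77]
level rot [0.     0.0019 0.0098]
0 1.05, 0.17, 0.05, 0.00, 0.00, 0.00, 0.00,
1 2.80, 0.03, -0.01, 0.00, 0.00, 0.00, 0.00,
```

Call:
servo_tool(
  moves=[1.5,0.1,0,0,0.002,0.01,0,2.0,0.1,0,0,0,0,0,0.2,0,0,0,0,0,0],
)

```text
time: 12.27
position: [0.6249, 0.1207, 0.1525]
eef_rot: [0.502, 0.498, -0.501, 0.499]
contact_force: [-0.8, -0.9, 0.0]
opening: 0.0002
```

```bash
python3 -c "
from h import *
st();level();arc(6,12)"
```

```text
12.2667 [0.6249 0.1207 0.1525] [-0.7915 -0.9245  0.0145] axes [[0.002, 1.0, -0.006], [0.001, -0.006, -1.0], [-1.0, 0.002, -0.001]] [0.19 0.34 0.07 1.29 0.   1.77]
level rot [ 0.     -0.0006 -0.0023]
angle 0.569292557375352 rad 0.06587933982334014
0 -0.25, -0.50, 1.30, 0.00, 0.00, 0.00, 0.00,
1 -0.00, -0.38, 1.24, 0.00, 0.00, 0.00, 0.00,
2 -0.00, -0.63, 1.13, 0.00, 0.00, 0.00, 0.00,
3 -0.00, -0.85, 0.98, 0.00, 0.00, 0.00, 0.00,
4 -0.00, -1.04, 0.78, 0.00, 0.00, 0.00, 0.00,
5 -0.00, -1.18, 0.55, 0.00, 0.00, 0.00, 0.00,
```

Call:
servo_tool(
  moves=[-0.1,-0.4,1.3,0,0,-0.002,0,0.1,-0.4,1.25,0,0,0,0,0.1,-0.65,1.1,0,0,0,0,0.1,-0.85,0.9,0,0,0,0,0,-0.9,0.7,0,0,0,0],
)

```text
time: 12.68
position: [0.5907, 0.0688, 0.1512]
eef_rot: [0.503, 0.502, -0.498, 0.497]
contact_force: [3.3, 2.4, 0.4]
opening: -0.0001
```

Call:
servo_tool(
  moves=[0,0,0,0,0,0,0],
)

```text
time: 12.77
position: [0.5893, 0.0669, 0.1524]
eef_rot: [0.503, 0.501, -0.499, 0.497]
contact_force: [0.7, 0.1, 0.1]
opening: 0.0
```

```bash
python3 -c "
from h import *
st();level();arc(2,6)
c,m=yel()
f=lambda a,z:proj(c,(*(np.array([.562,.124])+.06*np.array([np.cos(np.radians(a)),np.sin(np.radians(a))])),z))
for a in range(-120,-60,10): print(a,f(a,.178))"
```

```text
12.7667 [0.5893 0.0669 0.1524] [0.6821 0.0677 0.0933] axes [[0.0, 1.0, -0.004], [0.008, -0.004, -1.0], [-1.0, 0.0, -0.008]] [ 0.11  0.26 -0.04  1.26  0.01  1.68]
level rot [-0.     -0.0085 -0.0001]
angle -60.23854338830656 rad 0.06111779565106474
0 -0.26, -0.53, 0.37, 0.00, 0.00, 0.00, 0.00,
1 -0.00, -0.61, 0.23, 0.00, 0.00, 0.00, 0.00,
yellow [([39, 15, 7, 4, 19], [286.8, 196.6]), ([27, 26, 19, 15, 127], [279.5, 212.6])]
-120 [292.8893 200.7019]
-110 [291.9001 198.9302]
-100 [290.4116 197.3211]
-90 [288.4741 195.918 ]
-80 [286.1479 194.7575]
-70 [283.5021 193.8692]
```

Call:
servo_tool(
  moves=[-0.3,0.8,-0.5,0,-0.008,0,0,-3,0,0,0,0,0,0,-1,-2,-2.5,0,0,0,0,0,-1.6,-2.5,0,0,0,0,0,0,0,0,0,0,0],
)

```text
time: 13.23
position: [0.5614, 0.12, 0.1986]
eef_rot: [-0.502, -0.497, 0.503, -0.498]
contact_force: [-0.1, 0.4, -0.2]
opening: -0.0001
```

```bash
python3 -c "
from h import *
st();level();plan([(.561,.1205,.16),(.561,.1205,.15)])"
```

```text
13.2333 [0.5614 0.12   0.1986] [-0.0832  0.4061 -0.2474] axes [[0.0, 1.0, -0.011], [-0.003, -0.011, -1.0], [-1.0, 0.0, 0.003]] [ 0.21  0.22  0.    1.35 -0.    1.79]
level rot [ 0.      0.0028 -0.0004]
0 3.86, -0.05, -0.06, 0.00, 0.00, 0.00, 0.00,
1 1.00, -0.00, -0.00, 0.00, 0.00, 0.00, 0.00,
```

Call:
servo_tool(
  moves=[2.2,0,0,0,0.003,0,0,1.6,0,0,0,0,0,0,0.9,0,0,0,0,0,0,0.2,0,0,0,0,0,0],
)

```text
time: 13.57
position: [0.5627, 0.1206, 0.1519]
eef_rot: [0.503, 0.496, -0.5, 0.5]
contact_force: [-0.7, -0.2, 0.5]
opening: 0.0001
```

Call:
servo_tool(
  moves=[0.3,0,0,0,0,-0.005,0],
)

```text
time: 13.65
position: [0.5627, 0.1203, 0.1489]
eef_rot: [0.502, 0.497, -0.502, 0.499]
contact_force: [0.1, 0.4, 0.8]
opening: -0.0004
```

Call:
servo_tool(
  moves=[0.2,0,0,0,0,0,0],
)

```text
time: 13.73
position: [0.5628, 0.12, 0.1467]
eef_rot: [-0.502, -0.497, 0.502, -0.499]
contact_force: [-0.2, 0.1, -0.1]
opening: 0.0
```

Call:
servo_tool(
  moves=[0.15,0,0,0,0,0,0],
)

```text
time: 13.82
position: [0.5631, 0.1197, 0.1453]
eef_rot: [-0.502, -0.497, 0.502, -0.499]
contact_force: [0.6, -0.3, 0.2]
opening: -0.0001
```

Call:
servo_tool(
  moves=[0.15,0,0,0,0,0,0],
)

```text
time: 13.9
position: [0.5635, 0.1196, 0.1441]
eef_rot: [-0.502, -0.497, 0.502, -0.499]
contact_force: [-0.4, 0.2, 0.2]
opening: 0.0003
```

Call:
servo_tool(
  moves=[0.2,0,0,0,0,0,0],
)

```text
time: 13.98
position: [0.564, 0.1196, 0.1427]
eef_rot: [0.503, 0.497, -0.502, 0.499]
contact_force: [-3.2, 0.4, 11.5]
opening: 0.0001
```

Call:
servo_tool(
  moves=[0.25,0,0,0,0,0,0],
)

```text
time: 14.07
position: [0.5643, 0.1198, 0.1423]
eef_rot: [0.503, 0.497, -0.501, 0.499]
contact_force: [-7.6, 0.3, 21.4]
opening: 0.0003
```

Call:
servo_tool(
  moves=[0.3,0,0,0,0,0,0],
)

```text
time: 14.15
position: [0.5644, 0.1198, 0.1423]
eef_rot: [0.504, 0.496, -0.5, 0.499]
contact_force: [-8.9, -2.2, 20.5]
opening: -0.0002
```

Call:
servo_tool(
  moves=[0.3,0,0,0,0,0,0],
)

```text
time: 14.23
position: [0.5643, 0.1198, 0.1424]
eef_rot: [0.505, 0.496, -0.5, 0.5]
contact_force: [-7.7, -1.3, 17.4]
opening: -0.0001
```

Call:
servo_tool(
  moves=[0.1,0,0,0,0,0,0],
)

```text
time: 14.32
position: [0.5643, 0.1197, 0.1433]
eef_rot: [0.505, 0.495, -0.499, 0.5]
contact_force: [-1.1, 0.3, -0.2]
opening: 0.0002
```

Call:
servo_tool(
  moves=[0.05,0,0,0,0,0,0],
)

```text
time: 14.4
position: [0.5647, 0.1197, 0.1438]
eef_rot: [0.506, 0.495, -0.499, 0.501]
contact_force: [-0.9, 0.3, -0.4]
opening: 0.0002
```

Call:
servo_tool(
  moves=[-0.1,0,0,0,0,0,0],
)

```text
time: 14.48
position: [0.5647, 0.1197, 0.1451]
eef_rot: [0.506, 0.495, -0.498, 0.501]
contact_force: [0.2, -0.6, -0.9]
opening: 0.0001
```

Call:
servo_tool(
  moves=[-3,0.5,0.5,0,0,-0.016,0,-2,1.5,2,0,0,0,0,0,1.5,1.8,0,0,0,0,0,0,0,0,0,0,0],
)

```text
time: 14.82
position: [0.5972, 0.0754, 0.1938]
eef_rot: [-0.499, -0.501, 0.504, -0.496]
contact_force: [-0.3, 0.8, -0.2]
opening: 0.0
```

```bash
python3 -c "
from h import *
st();level();plan([(.601,.0745,.18),(.601,.0745,.152)])
c,m=yel()"
```

```text
14.8167 [0.5972 0.0754 0.1938] [-0.2778  0.7707 -0.1777] axes [[-0.01, 1.0, -0.006], [0.0, -0.006, -1.0], [-1.0, -0.01, -0.0]] [0.12 0.28 0.07 1.37 0.   1.7 ]
level rot [ 0.     -0.0002  0.0096]
0 1.37, 0.40, 0.09, 0.00, 0.00, 0.00, 0.00,
1 2.80, 0.03, 0.00, 0.00, 0.00, 0.00, 0.00,
yellow [([40, 14, 6, 5, 18], [287.5, 196.4]), ([27, 26, 19, 15, 121], [279.5, 212.5])]
```

Call:
servo_tool(
  moves=[1.5,0.3,0.1,0,0,0.01,0,2.3,0.1,0,0,0,0,0,0.3,0,0,0,0,0,0],
)

```text
time: 15.12
position: [0.601, 0.0761, 0.1525]
eef_rot: [0.503, 0.498, -0.5, 0.498]
contact_force: [-0.8, -1.0, 0.5]
opening: 0.0002
```

```bash
python3 -c "
from h import *
st();level();arc(7,7,r=.061)"
```

```text
15.1167 [0.601  0.0761 0.1525] [-0.7562 -0.9757  0.4814] axes [[0.003, 1.0, -0.006], [0.002, -0.006, -1.0], [-1.0, 0.003, -0.002]] [ 0.12  0.29 -0.01  1.27  0.    1.7 ]
level rot [-0.     -0.0023 -0.0026]
angle -46.26695562962066 rad 0.06077449566268098
0 -0.26, -0.55, 0.50, 0.00, 0.00, 0.00, 0.00,
1 -0.00, -0.62, 0.41, 0.00, 0.00, 0.00, 0.00,
2 -0.00, -0.67, 0.33, 0.00, 0.00, 0.00, 0.00,
3 -0.00, -0.70, 0.25, 0.00, 0.00, 0.00, 0.00,
4 -0.00, -0.73, 0.16, 0.00, 0.00, 0.00, 0.00,
5 -0.00, -0.74, 0.07, 0.00, 0.00, 0.00, 0.00,
6 -0.00, -0.74, -0.02, 0.00, 0.00, 0.00, 0.00,
```

Call:
servo_tool(
  moves=[-0.1,-0.6,0.5,0,0,0,0,0,-0.6,0.4,0,0,0,0,0,-0.7,0.3,0,0,0,0,0,-0.7,0.25,0,0,0,0,0,0,0,0,0,0,0],
)

```text
time: 15.53
position: [0.5719, 0.0626, 0.1543]
eef_rot: [0.503, 0.499, -0.499, 0.499]
contact_force: [0.0, 0.1, -0.7]
opening: -0.0005
```

```bash
python3 -c "
from h import *
st();level();arc(2,4,r=.061)
c,m=yel()"
```

```text
15.5333 [0.5719 0.0626 0.1543] [ 0.0235  0.0653 -0.6737] axes [[0.003, 1.0, -0.004], [0.004, -0.004, -1.0], [-1.0, 0.003, -0.004]] [ 0.11  0.23 -0.08  1.25  0.    1.68]
level rot [-0.     -0.0041 -0.0026]
angle -77.29413403715029 rad 0.05882506043271601
0 -0.07, -0.37, 0.29, 0.00, 0.00, 0.00, 0.00,
1 -0.00, -0.42, 0.05, 0.00, 0.00, 0.00, 0.00,
yellow [([43, 18, 6, 3, 11], [290.7, 199.3]), ([27, 27, 22, 14, 129], [280.6, 213.1])]
```

Call:
servo_tool(
  moves=[-0.3,0.8,-0.2,0,-0.004,0,0,-3,0,0,0,0,0,0,-1.2,-1,-2.8,0,0,0,0,0,-0.7,-2.6,0,0,0,0,0,0,0,0,0,0,0],
)

```text
time: 16.0
position: [0.5646, 0.1189, 0.2038]
eef_rot: [0.503, 0.496, -0.502, 0.499]
contact_force: [1.0, -0.4, -0.7]
opening: 0.0001
```

```bash
python3 -c "
from h import *
st();level();plan([(.561,.1205,.16),(.561,.1205,.15)])
c,m=yel()
f=lambda a,z:proj(c,(*(np.array([.562,.124])+.06*np.array([np.cos(np.radians(a)),np.sin(np.radians(a))])),z))
for a in range(-120,-60,10): print(a,f(a,.178))"
```

```text
16.0 [0.5646 0.1189 0.2038] [ 0.9957 -0.4229 -0.7409] axes [[0.004, 1.0, -0.009], [-0.002, -0.009, -1.0], [-1.0, 0.004, 0.001]] [ 0.21  0.22  0.02  1.36 -0.    1.79]
level rot [ 0.      0.0015 -0.0037]
0 2.19, -0.19, -0.08, 0.00, 0.00, 0.00, 0.00,
1 2.19, -0.19, -0.08, 0.00, 0.00, 0.00, 0.00,
2 1.00, -0.00, -0.00, 0.00, 0.00, 0.00, 0.00,
yellow [([43, 17, 7, 4, 21], [290.7, 198.5]), ([27, 28, 22, 13, 105], [279.6, 213.4])]
-120 [292.8893 200.7019]
-110 [291.9001 198.9302]
-100 [290.4116 197.3211]
-90 [288.4741 195.918 ]
-80 [286.1479 194.7575]
-70 [283.5021 193.8692]
```

Call:
servo_tool(
  moves=[2.5,-0.3,-0.1,0,0.002,-0.004,0,1.9,0,0,0,0,0,0,0.9,0,0,0,0,0,0,0.2,0,0,0,0,0,0],
)

```text
time: 16.38
position: [0.5652, 0.1179, 0.1495]
eef_rot: [0.503, 0.496, -0.501, 0.5]
contact_force: [-0.4, -0.5, 0.3]
opening: 0.0
```

Call:
servo_tool(
  moves=[0.3,0,0,0,0,-0.003,0],
)

```text
time: 16.47
position: [0.5652, 0.1174, 0.1464]
eef_rot: [-0.502, -0.497, 0.502, -0.499]
contact_force: [0.9, 0.2, 0.7]
opening: 0.0001
```

Call:
servo_tool(
  moves=[0.15,0,0,0,0,0,0],
)

```text
time: 16.55
position: [0.5653, 0.1169, 0.1446]
eef_rot: [-0.502, -0.497, 0.503, -0.499]
contact_force: [0.2, 0.4, 0.5]
opening: 0.0001
```

Call:
servo_tool(
  moves=[0.1,0,0,0,0,0,0],
)

```text
time: 16.63
position: [0.5657, 0.1166, 0.1439]
eef_rot: [-0.502, -0.497, 0.503, -0.499]
contact_force: [0.4, 0.2, -0.2]
opening: -0.0
```

Call:
servo_tool(
  moves=[0.15,0,0,0,0,0,0],
)

```text
time: 16.72
position: [0.5662, 0.1165, 0.143]
eef_rot: [-0.502, -0.496, 0.503, -0.499]
contact_force: [-2.8, 1.9, 6.9]
opening: 0.0
```

Call:
servo_tool(
  moves=[0.15,0,0,0,0,0,0],
)

```text
time: 16.8
position: [0.5663, 0.1166, 0.1429]
eef_rot: [0.503, 0.496, -0.502, 0.499]
contact_force: [-5.0, -0.8, 10.4]
opening: 0.0002
```

Call:
servo_tool(
  moves=[0.15,0,0,0,0,0,0],
)

```text
time: 16.88
position: [0.5663, 0.1166, 0.143]
eef_rot: [0.503, 0.496, -0.502, 0.499]
contact_force: [-4.0, -0.4, 7.5]
opening: -0.0003
```

Call:
servo_tool(
  moves=[0.2,0,0,0,0,0,0],
)

```text
time: 16.97
position: [0.5663, 0.1166, 0.1429]
eef_rot: [0.504, 0.496, -0.501, 0.499]
contact_force: [-3.4, 0.4, 11.0]
opening: -0.0003
```

Call:
servo_tool(
  moves=[0.25,0,0,0,0,0,0],
)

```text
time: 17.05
position: [0.5664, 0.1166, 0.1428]
eef_rot: [0.504, 0.496, -0.501, 0.499]
contact_force: [-5.9, -0.6, 14.5]
opening: 0.0
```

Call:
servo_tool(
  moves=[0.3,0,0,0,0,0,0],
)

```text
time: 17.13
position: [0.5664, 0.1167, 0.1427]
eef_rot: [0.505, 0.495, -0.5, 0.5]
contact_force: [-7.9, -1.8, 17.2]
opening: -0.0002
```

Call:
servo_tool(
  moves=[0.2,0,0,0,0,0,0],
)

```text
time: 17.22
position: [0.5663, 0.1165, 0.143]
eef_rot: [0.506, 0.495, -0.5, 0.5]
contact_force: [-5.0, -0.8, 5.2]
opening: 0.0003
```

Call:
servo_tool(
  moves=[0.15,0,0,0,0,0,0],
)

```text
time: 17.3
position: [0.5662, 0.1165, 0.1432]
eef_rot: [0.506, 0.495, -0.499, 0.5]
contact_force: [-1.4, -0.0, 2.4]
opening: 0.0001
```

Call:
servo_tool(
  moves=[-0.1,0,0,0,0,0,0],
)

```text
time: 17.38
position: [0.5663, 0.1165, 0.1448]
eef_rot: [0.506, 0.494, -0.499, 0.501]
contact_force: [0.1, -0.8, -0.2]
opening: -0.0002
```

Pressing now meets a stiff, linear response with no soft travel, and the contact height is unchanged, so the griddle stands firm with at most about 0.15 mm of error. Next is the lock lever.

Call:
servo_tool(
  moves=[-3,1,0.5,0,0,-0.015,0,-3,2,2,0,0,0,0,0,2.5,3,0,0,0,0,0,2.5,3,0,0,0,0,0,0,0,0,0,0,0],
)

```text
time: 17.8
position: [0.6444, 0.0287, 0.2054]
eef_rot: [-0.499, -0.5, 0.503, -0.498]
contact_force: [-1.4, -0.5, -0.5]
opening: -0.0002
```

```bash
python3 -c "
from h import *
st();level();plan([(.648,.032,.18),(.648,.032,.132)])
d=read_camera('top'); hsv=cv2.cvtColor(d['pixels'],cv2.COLOR_RGB2HSV)
m=cv2.inRange(hsv,(0,190,70),(5,255,255)); m[:150]=0;m[200:]=0;m[:,:285]=0;m[:,320:]=0
N,L,s,e=cv2.connectedComponentsWithStats(m); print(s[1:].tolist(),e[1:].round(1).tolist())
c,m=yel()"
```

```text
17.8 [0.6444 0.0287 0.2054] [-1.4275 -0.4708 -0.545 ] axes [[-0.006, 1.0, -0.004], [-0.001, -0.004, -1.0], [-1.0, -0.006, 0.001]] [ 0.04  0.36  0.21  1.42 -0.    1.62]
level rot [0.     0.0006 0.0061]
0 2.53, 0.38, -0.34, 0.00, 0.00, 0.00, 0.00,
1 2.40, 0.01, -0.00, 0.00, 0.00, 0.00, 0.00,
2 2.40, 0.01, -0.00, 0.00, 0.00, 0.00, 0.00,
[[297, 160, 7, 34, 155]] [[299.5, 176.7]]
yellow [([43, 17, 6, 4, 18], [290.4, 198.6]), ([26, 27, 23, 14, 124], [281.2, 212.9])]
```

Call:
servo_tool(
  moves=[2.5,0.3,-0.3,0,0,0.006,0,2.4,0.1,0,0,0,0,0,2.2,0,0,0,0,0,0,0.2,0,0,0,0,0,0],
)

```text
time: 18.23
position: [0.6445, 0.038, 0.1319]
eef_rot: [0.501, 0.5, -0.499, 0.499]
contact_force: [-1.1, -0.7, -1.2]
opening: 0.0001
```

```bash
python3 -c "
from h import *
st();level();arc(9,10,r=.081,z=.134,ctr=np.array([.576,-.0105]))"
```

```text
18.2333 [0.6445 0.038  0.1319] [-1.0972 -0.7465 -1.1883] axes [[0.001, 1.0, -0.001], [0.003, -0.001, -1.0], [-1.0, 0.001, -0.003]] [0.06 0.37 0.05 1.26 0.   1.63]
level rot [ 0.    -0.003 -0.001]
angle 35.31748555941574 rad 0.0839542792566026
0 -0.21, 0.47, 1.39, 0.00, 0.00, 0.00, 0.00,
1 -0.00, 0.49, 1.32, 0.00, 0.00, 0.00, 0.00,
2 -0.00, 0.25, 1.39, 0.00, 0.00, 0.00, 0.00,
3 -0.00, 0.01, 1.41, 0.00, 0.00, 0.00, 0.00,
4 -0.00, -0.24, 1.39, 0.00, 0.00, 0.00, 0.00,
5 -0.00, -0.47, 1.33, 0.00, 0.00, 0.00, 0.00,
6 -0.00, -0.70, 1.23, 0.00, 0.00, 0.00, 0.00,
7 -0.00, -0.90, 1.09, 0.00, 0.00, 0.00, 0.00,
8 -0.00, -1.08, 0.91, 0.00, 0.00, 0.00, 0.00,
```

Call:
servo_tool(
  moves=[-0.1,0.5,1.4,0,0,0,0,0.1,0.5,1.3,0,0,0,0,0.1,0.25,1.4,0,0,0,0,0.1,0,1.4,0,0,0,0,0.1,-0.3,1.4,0,0,0,0],
)

```text
time: 18.65
position: [0.6535, -0.0299, 0.1315]
eef_rot: [0.5, 0.503, -0.496, 0.5]
contact_force: [-1.2, 3.2, 0.4]
opening: -0.0005
```

```bash
python3 -c "
from h import *
st();level();arc(6,8,r=.081,z=.134,ctr=np.array([.576,-.0105]))"
```

```text
18.65 [ 0.6535 -0.0299  0.1315] [-1.1811  3.1629  0.4495] axes [[0.001, 1.0, 0.007], [0.007, 0.007, -1.0], [-1.0, 0.001, -0.007]] [-0.05  0.39  0.08  1.26  0.01  1.51]
level rot [-0.     -0.0067 -0.0006]
angle -14.071961791091294 rad 0.07985182648731996
0 -0.26, -0.25, 1.10, 0.00, 0.00, 0.00, 0.00,
1 -0.01, -0.50, 1.01, 0.00, 0.00, 0.00, 0.00,
2 -0.01, -0.64, 0.93, 0.00, 0.00, 0.00, 0.00,
3 -0.01, -0.76, 0.83, 0.00, 0.00, 0.00, 0.00,
4 -0.01, -0.87, 0.72, 0.00, 0.00, 0.00, 0.00,
5 -0.00, -0.96, 0.59, 0.00, 0.00, 0.00, 0.00,
```

Call:
servo_tool(
  moves=[-0.2,-0.3,1.1,0,-0.007,0,0,0,-0.5,1.0,0,0,0,0,0,-0.65,0.9,0,0,0,0,0,-0.7,0.7,0,0,0,0,0,0,0,0,0,0,0],
)

```text
time: 19.07
position: [0.6309, -0.0765, 0.1358]
eef_rot: [0.5, 0.498, -0.499, 0.502]
contact_force: [-0.0, -0.1, -0.2]
opening: -0.0004
```

```bash
python3 -c "
from h import *
st();level();arc(4,4,r=.081,z=.134,ctr=np.array([.576,-.0105]))"
```

```text
19.0667 [ 0.6309 -0.0765  0.1358] [-0.0259 -0.058  -0.179 ] axes [[0.005, 1.0, 0.001], [-0.003, 0.001, -1.0], [-1.0, 0.005, 0.003]] [-0.12  0.34  0.03  1.25 -0.    1.45]
level rot [-0.      0.0025 -0.0054]
angle -50.23221327972498 rad 0.08584950666047432
0 0.18, -0.76, -0.03, 0.00, 0.00, 0.00, 0.00,
1 -0.00, -0.47, 0.31, 0.00, 0.00, 0.00, 0.00,
2 -0.00, -0.49, 0.28, 0.00, 0.00, 0.00, 0.00,
3 -0.00, -0.51, 0.25, 0.00, 0.00, 0.00, 0.00,
```

Call:
servo_tool(
  moves=[0.1,-0.5,0.2,0,0,0,0,0.1,-0.4,0.2,0,0,0,0],
)

```text
time: 19.23
position: [0.6221, -0.0817, 0.1349]
eef_rot: [0.501, 0.497, -0.499, 0.503]
contact_force: [1.1, 0.7, 1.4]
opening: -0.0001
```

Call:
servo_tool(
  moves=[0.1,-0.4,0.2,0,0,0,0],
)

```text
time: 19.32
position: [0.6201, -0.0828, 0.1349]
eef_rot: [0.503, 0.496, -0.496, 0.504]
contact_force: [17.1, 8.5, 2.0]
opening: -0.0002
```

Call:
servo_tool(
  moves=[0.1,-0.3,0.15,0,0,0,0],
)

```text
time: 19.4
position: [0.6203, -0.0827, 0.1352]
eef_rot: [0.506, 0.496, -0.493, 0.506]
contact_force: [15.2, 7.9, -1.3]
opening: -0.0002
```

```bash
python3 -c "
from h import *
st();level();arc(4,4,r=.081,z=.134,ctr=np.array([.576,-.0105]))"
```

```text
19.4 [ 0.6203 -0.0827  0.1352] [15.2042  7.8784 -1.3235] axes [[0.022, 1.0, 0.002], [0.002, 0.002, -1.0], [-1.0, 0.022, -0.002]] [-0.14  0.31 -0.02  1.22  0.01  1.43]
level rot [-0.     -0.0023 -0.0222]
angle -58.49799040495287 rad 0.0846971492278624
0 0.11, -0.69, -0.04, 0.00, 0.00, 0.00, 0.00,
1 -0.01, -0.51, 0.24, 0.00, 0.00, 0.00, 0.00,
2 -0.01, -0.53, 0.21, 0.00, 0.00, 0.00, 0.00,
3 -0.01, -0.54, 0.17, 0.00, 0.00, 0.00, 0.00,
```

It reached the stop with a hard 17 N reaction at the predicted angle. I'll back off, rise and verify.

Call:
servo_tool(
  moves=[0,0.8,-0.5,0,0,-0.022,0,-0.5,0.6,-0.5,0,0,0,0,-3.5,0,0,0,0,0,0,-3.5,0,1,0,0,0,0,-3,-2,3,0,0,0,0],
)

```text
time: 19.82
position: [0.6141, -0.1046, 0.2323]
eef_rot: [0.495, 0.507, -0.5, 0.498]
contact_force: [-0.3, -1.3, 0.1]
opening: -0.0002
```

Call:
servo_tool(
  moves=[0,-2,3.5,0,0,0,0,0,-2,3.5,0,0,0,0,0,-2,3.5,0,0,0,0,0,-2,3.5,0,0,0,0,0,-2,3,0,0,0,0],
)

```text
time: 20.23
position: [0.5157, -0.2784, 0.2415]
eef_rot: [0.493, 0.507, -0.496, 0.505]
contact_force: [0.5, -0.6, -1.3]
opening: 0.0002
```

Call:
servo_tool(
  moves=[0,-2,3.5,0,0,0,0,0,-2,3.5,0,0,0,0,0,-2,3.5,0,0,0,0,0,-2,2,0,0,0,0,0,0,0,0,0,0,0],
)

```text
time: 20.65
position: [0.4297, -0.413, 0.2428]
eef_rot: [0.491, 0.506, -0.498, 0.504]
contact_force: [0.7, -0.1, -0.1]
opening: 0.0002
```

```bash
python3 -c "
from h import *
st()
d=read_camera('top'); save(d,'t9.png',(230,145,380,275),5)
t0=cv2.imread('pics/t1.png'); t9=cv2.imread('pics/t9.png')
g=lambda i:np.float32(cv2.cvtColor(i[:,:],cv2.COLOR_BGR2GRAY))
for n,(x0,y0,x1,y1) in dict(NR=(600,440,700,560),FR=(560,170,690,290),NL=(120,480,260,600)).items():
  print(n,[v/5 for v in cv2.phaseCorrelate(g(t0)[y0:y1,x0:x1],g(t9)[y0:y1,x0:x1],cv2.createHanningWindow((x1-x0,y1-y0),cv2.CV_32F))[0]])
c,m=yel(); save(c,'s9.png',(245,165,395,285),5)
"
```

```text
20.65 [ 0.4297 -0.413   0.2428] [ 0.6662 -0.0508 -0.1017] axes [[-0.009, 1.0, 0.021], [-0.005, 0.021, -1.0], [-1.0, -0.009, 0.004]] [-0.76  0.27  0.16  1.47 -0.01  0.79]
NR [0.01820375767461968, 0.0010812109861731757]
FR [0.07232240094957092, 0.04646710875585569]
NL [0.019724377916875823, -0.03834901881241563]
yellow [([43, 17, 7, 4, 13], [291.5, 198.5]), ([37, 28, 3, 3, 5], [283.0, 209.0]), ([27, 28, 22, 13, 54], [281.3, 214.2]), ([27, 30, 8, 2, 10], [276.0, 210.5])]
```

View pics/t9.png

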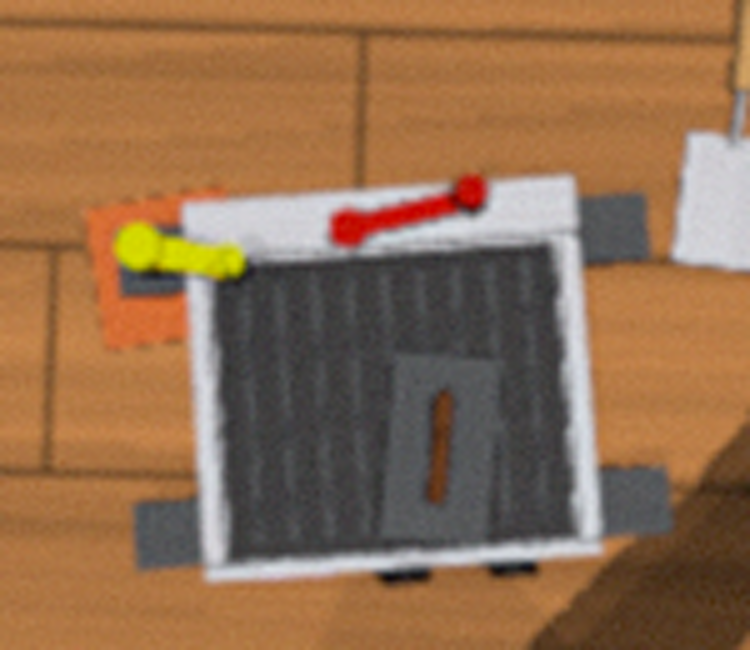

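View pics/s9.png

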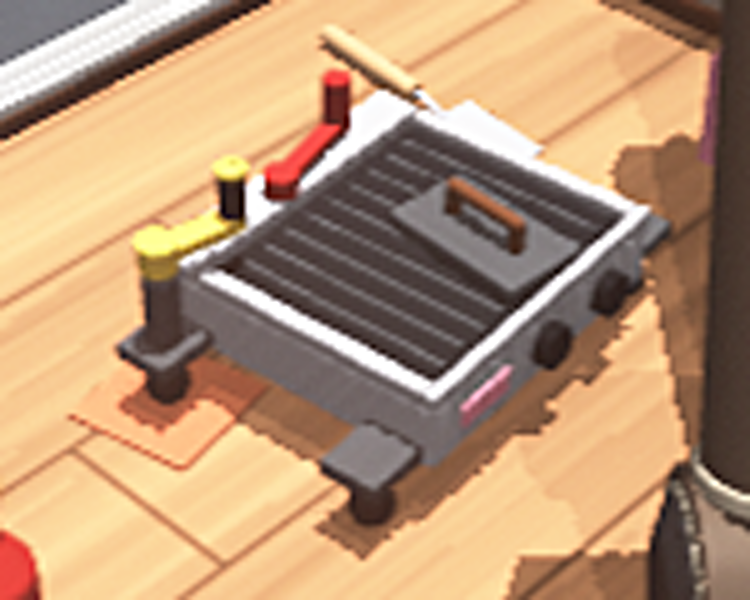

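```bash
python3 -c "
from h import *
d=read_camera('top')
for q,z in(((472,190),.157),((349,226),.125),((351,93),.157)): print(onz(d,230+q[0]/5,145+q[1]/5,z))
k=onz(d,230+472/5,145+190/5,.157);p=onz(d,230+349/5,145+226/5,.125);v=(k-p)[:2]
print('lock angle est',.097-np.arctan2(v[1],v[0]),np.linalg.norm(v))"
```

```text
[ 0.5955 -0.0871  0.157 ]
[ 0.5751 -0.0109  0.125 ]
[ 0.6539 -0.0113  0.157 ]
lock angle est 1.40628071713961 0.07882591713799457
```

The lever measures about 1.41 rad, which is home. The robot touches nothing, so I'm handing in.

```bash
python3 -c "
from h import *
print(order.sign_off())"
```

```text
the job is handed in; nothing more can be done
None
```

I screwed the foot out until the griddle stood firm, let go, then swung the red lever home to its stop. The job was handed in at about 21 s of the 67 s allowed. No verdict came back.

- **Crank:** I pushed it clockwise about 1.75 turns in four goes. After each go I pressed lightly on the crank hub to measure the gap left under the foot.
- **Firmness:** The soft rocking travel shrank from about 4.5 mm to about 1 mm, then about 0.3 mm, then none I could measure. On the last press the resistance was stiff and even, and the hub's resting height had not risen. I put the error at 0.2 mm or less either way.
- **Lock lever:** It came up hard against its stop at about 17 N. The camera puts it at about 1.41 rad, against 1.40 for home.
- **Griddle and the rest:** The near-right, far-right and near-left corners each shifted less than 0.1 pixel between the first and last top views, about 0.3 mm or less. The press and the turner look unmoved. I didn't measure the other things, but the arm went near none of them.

- **Rocking while pushing:** In the first go the pusher ran slightly inside the knob's circle and rocked the griddle briefly. I corrected the crank centre by about 5 mm, and it settled back.
- **Not tested:** I did not press on the near-left or far-right feet, so that the foot isn't slightly too long rests only on the unchanged hub height.

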